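Stack two heating blocks, grooves to the probe, and slide the probe in

TASK

Set up the heating station: put the bare aluminium spacer block centred on the dark plate with its open groove facing the red mark and the probe, let go, and press down firmly on its top with the fingertips to feel that it lies flat. Then stack the blue vial block squarely on it, groove the same way, let go and press it down firmly in the same manner. Last, slide the orange-gripped probe carriage fully home so that the upright probe stands in both grooves, let go, and leave the other things on the bench as they were.

Things in the scene. Friction and masses are not known exactly. Their poses are not given: they have to be found in the camera images.
- spacer_center (a point): Centre, half-way up, of a loose bare-aluminium heating block lying flat: 78 mm long (x -40 to +38), 60 mm wide, 40 mm high, about 0.4 kg. x points out of its open groove, z up. Two flat parallel sides at y +-30, from x = -28 to +38, to hold it by; the rear end behind them is narrowed to y +-18.
- vialblock_center (a point): Centre, half-way up, of a loose blue heating block with six dark painted well mouths (the top is flat and solid there); size, shape, groove, axes and mass as the spacer's.
- spacer: The same spacer block; origin at the centre of its underside, axes as for spacer_center.
- vialblock: The same blue vial block; origin at the centre of its underside, axes as for vialblock_center.
- spacer_groove (a point): Middle of the spacer's groove mouth, 38 mm along x from spacer_center, same axes. The groove is 22 mm wide, open at top and bottom, and runs in to x = +12 of the centre, where its end wall and a patch on top behind it are yellow; the block's top is flat and solid from x = -40 to +12.
- vialblock_groove (a point): Middle of the vial block's groove mouth: 38 mm along x from vialblock_center, same axes.
- plate (a point): Centre of the top of the heating station's dark plate (140 x 140 mm), 51 mm above the bench. x points to the red mark (20 x 12 mm, 49 to 69 mm from here) and the probe carriage beyond; z up. The fixed white housing, 45 mm high, reaches 90 mm behind, 200 mm ahead (x) and 85 mm to either side.
- station: The whole fixed heating station; origin on the bench below the plate's centre, axes as for plate.
- probe (a joint): Travel of the probe carriage towards the plate's centre (against plate's x): 0 parked, 0.050 m fully home at its stop. Stiff, 2 to 4 N; stays where left. The upright probe, a rod 8 mm thick from 3 to 69 mm above the plate, stands 75 mm from the plate's centre at 0 and 25 mm at 0.050.
- probe_grip (a point): Point in the carriage's upright orange grip, 14 mm below its top and 117 mm above the bench; the grip is 28 mm long (plate's x), 16 mm wide (plate's y) and 76 mm tall. 110 mm from the plate's centre along plate's x when parked, 60 mm when home; axes as for plate.
- cork_ring: Bystander: cork flask ring 84 mm across, 26 mm high. Origin under its centre.
- jar: Bystander: amber jar 64 mm across, 75 mm high. Origin under its centre.
- beaker: Bystander: glass beaker 72 mm across, 85 mm high. Origin under its centre.
- washbottle: Bystander: white plastic bottle 66 mm across, 150 mm high. Origin under its centre.
- dish: Bystander: white dish 100 mm across, 30 mm high. Origin under its centre.
- scoop: Bystander: spatula 170 mm long lying on the bench beyond the station. Origin under its middle, x along it.
Mind the look-alikes: they are no part of the job. Of the things shaped like the spacer, the aluminium one is meant. Of the things like the vialblock, leave any that is turquoise; of the rest the larger one is meant.

How it is judged (in metres and radians):
On the way, in this order (a step that is already met when the one before it is completed fails the run):
1. the spacer stands flat on the plate, centred, groove towards the mark, and is let go (horizontal distance between spacer_center and plate below 0.01 m and z of spacer_center in the frame of plate between 0.016 and 0.024 m and angle between the x axis of spacer_center and the x axis of plate, either way round below 0.16 rad and x of spacer_groove in the frame of plate above 0.02 m and angle between spacer_center's own z axis and vertical below 0.06 rad and contact force between the fingers and spacer below 0.1 N and linear speed of spacer below 0.02 m/s), for 0.15 s.
2. the released spacer is pressed down on the plate by the fingers (about 5 N or more) (horizontal distance between spacer_center and plate below 0.01 m and z of spacer_center in the frame of plate between 0.016 and 0.024 m and angle between the x axis of spacer_center and the x axis of plate, either way round below 0.16 rad and x of spacer_groove in the frame of plate above 0.02 m and angle between spacer_center's own z axis and vertical below 0.06 rad and contact force between the fingers and spacer above 2.5 N and contact force between spacer and station above 7 N), for 0.08 s.
3. the vial block stands flat on the spacer, centred, groove towards the mark, and is let go (horizontal distance between each of spacer_center, vialblock_center and plate below 0.01 m and z of spacer_center in the frame of plate between 0.016 and 0.024 m and angle between the x axis of each of spacer_center, vialblock_center and the x axis of plate, either way round below 0.16 rad and x of each of spacer_groove, vialblock_groove in the frame of plate above 0.02 m and angle between each of spacer_center, vialblock_center's own z axis and vertical below 0.06 rad and z of vialblock_center in the frame of plate between 0.056 and 0.064 m and contact force between the fingers and vialblock below 0.1 N and linear speed of vialblock below 0.02 m/s), for 0.15 s.
4. the released vial block is pressed down on the spacer by the fingers (about 5 N or more) (horizontal distance between each of spacer_center, vialblock_center and plate below 0.01 m and z of spacer_center in the frame of plate between 0.016 and 0.024 m and angle between the x axis of each of spacer_center, vialblock_center and the x axis of plate, either way round below 0.16 rad and x of each of spacer_groove, vialblock_groove in the frame of plate above 0.02 m and angle between each of spacer_center, vialblock_center's own z axis and vertical below 0.06 rad and z of vialblock_center in the frame of plate between 0.056 and 0.064 m and contact force between the fingers and vialblock above 2.5 N and contact force between vialblock and spacer above 7 N), for 0.08 s.
5. the probe is slid home into both grooves (horizontal distance between each of spacer_center, vialblock_center and plate below 0.01 m and z of spacer_center in the frame of plate between 0.016 and 0.024 m and angle between the x axis of each of spacer_center, vialblock_center and the x axis of plate, either way round below 0.16 rad and x of each of spacer_groove, vialblock_groove in the frame of plate above 0.02 m and angle between each of spacer_center, vialblock_center's own z axis and vertical below 0.06 rad and z of vialblock_center in the frame of plate between 0.056 and 0.064 m and value of joint probe above 0.046 m), for 0.1 s.
At the end, for the whole second after the job is handed in: Spacer on the plate and vial block on the spacer, each within 10 mm of the plate's centre, level within 0.06 rad, groove towards the probe within 0.16 rad; the probe within 4 mm of fully home, in both grooves; blocks let go and at rest (all of step 5 and linear speed of each of spacer, vialblock below 0.02 m/s); the robot touches nothing.
It fails at once if a bystander (cork ring, jar, beaker, bottle, dish or spatula) is moved more than 30 mm (distance of any of cork_ring, jar, beaker, washbottle, dish, scoop from where it was at the start of the episode above 0.03 m).
It also fails if it takes over 72 s, if anything falls off the work surface, if the arm or the gripper's body presses on something with over 40 N, if the wrist force passes 120 N, or if a joint passes its speed limit or range.

ROBOT

A 6-joint arm with a two-finger parallel gripper is mounted at the origin on the work surface. World frame = base frame: x ahead of the robot, y to its left, z up, the work surface at z = 0. Lengths are in mm, angles in rad, forces in N, time in s.
With the tool pointing down it reaches from about 300 to 1000 mm from the base axis. Payload 5.1 kg.
Tool frame: the origin (TCP) lies on the mounting face of the last link; the fingertips stand 190 mm ahead of it and the grasp point (between the pads) lies 171 mm ahead of it; z points along the fingers, x is the direction in which the jaws open and shut, and the axes are right-handed (so a half turn about z gives the same grasp; the last joint's range is limited). The gripper opens to 95 mm and grips with 3 to 60 N. Pads are 20 mm wide; open, the fingers measure 119 mm over their backs; the gripper's body (75 mm by 180 mm) begins 59 mm behind the grasp point.
Start: joints at [1.038, 0.124, 1.65, -0, 1.367, -0.083], TCP at [282.629, 585.326, 404.756] pointing down, gripper open.
Joint ranges: [-2.61, 2.61], [-1.02, 2.33], [0.03, 2.71], [-1.35, 4.49], [0.32, 2.68], [-2.91, 2.91]. Speed limits (rad/s): [2.57, 2.57, 3.14, 3.14, 3.14, 3.14].

INTERFACE

Orientations are given as a 3x3 rotation matrix whose columns are the frame's x, y, z axes.
In Python, from bench import bot gives the robot as it stands.
- The arm moves only by the tool apply_moves, never from a script. Its arguments are lists of equal length, an entry for each row: "delta_pos": the shift along the tool's x, y, z in cm, a list of three; "twist": the turn about the tool's z in degrees; "grip": the closure, from -1 (fully open) to 1 (shut). A call has 1 to 20 rows; each row shifts and turns the pose as measured when the row begins, along the tool's axes as they then stand; what a row does not reach is not made up. A row lasts 1/8 s, in which the tool goes at most 62.5 mm and 10.7 degrees, less where a joint would pass 70% of its speed; a pose out of reach is approached as far as the arm can. A call with a gripper value outside its range is refused whole. The fingers move at their own pace and stop on an object; "squeeze" is the grip in N (left out, the last holds). Time passes only in rows, so rows that do not move let the fingers close. It gives the time, the measured TCP pose, the force and the opening at its end, in the units of the state.
- bot.sense(): the state, without advancing time (a new reading comes with each control period).
- bot.get_image(name): name is "scene" or "side" or "wrist"; returns the picture (400x640x3 uint8, red, green, blue); there is no depth.
- bot.camera_params(name): a dict with "camera_matrix" (3x3 intrinsics, pixels), "cam_to_world" (4x4, takes a point from camera to world coordinates); the wrist camera has in their place "hand_eye" (4x4, takes a point from camera to tool coordinates, whose origin is the TCP and whose axes are the tool frame's). Camera axes: x right, y down, z forward; pixel columns grow to the right and rows downward; lengths in mm; the calibration is good to about 2 mm. A picture is of the moment at which its call begins: read the wrist's pose just before it. camera_params takes no time and is no camera call.
- bot.sign_off(): hands the job in, once; it reports no verdict.
The state is a dict: "time": time; "joint_positions": joint angles; "joint_velocities": joint speeds; "effort": joint torques, N m; "ee_pos": TCP position; "orientation": TCP orientation; "wrist_force": force on the tool from outside, world axes, zero at the start; "wrist_torque": the same for the moment, N m; "grip_width": finger opening in mm.
Only numpy, scipy, OpenCV 4.12 (cv2) and the standard library are available. Lean on these libraries where they do the work, as an engineer would, in place of code of your own. Each camera call takes 0.05 s, during which the arm holds its last target.

## Working session

There is one attempt and no reset: what is moved stays moved. The work goes in short steps, Python scripts to look and compute and a tool call to move; the robot and the scene stay as the last step left them, time stands still between calls to the robot, and variables do not carry over. Pictures are saved under pics/ and viewed, and the job is handed in when it is done.

Besides the shell and the picture viewer there is one more tool, called after "Call:" in YAML: its name, and indented under it one key for each argument. apply_moves: Moves the arm, as the interface text tells. Its arguments: {"type":"object","properties":{"delta_pos":{"type":"array","items":{"type":"array","items":{"type":"number"}}},"twist":{"type":"array","items":{"type":"number"}},"grip":{"type":"array","items":{"type":"number"}},"squeeze":{"type":"number"}},"required":["delta_pos","twist","grip"]}

```bash
ls; mkdir -p pics; python3 - <<'E'
from bench import bot
import cv2,numpy as np
np.set_printoptions(precision=4,suppress=True)
s=bot.sense();print(s)
for n in("scene","side","wrist"):
    im=bot.get_image(n);cv2.imwrite(f"pics/{n}0.png",im[:,:,::-1]);print(n,bot.camera_params(n))
E
```

```text
pics
{'time': 0.0, 'joint_positions': array([ 1.0384,  0.1245,  1.6516, -0.    ,  1.3675, -0.0826]), 'joint_velocities': array([ 0.0024, -0.0001,  0.0023, -0.    ,  0.0045,  0.0009]), 'effort': array([  0.0007, -41.7585, -35.9939,   0.0774,   0.0491,  -0.0002]), 'ee_pos': array([282.5184, 585.1162, 403.5182]), 'orientation': array([[ 0.4348,  0.9005, -0.001 ],
       [ 0.9005, -0.4348, -0.0018],
       [-0.002 , -0.0001, -1.    ]]), 'wrist_force': array([0.5489, 0.4843, 0.0472]), 'wrist_torque': array([-0.017 ,  0.0034,  0.0199]), 'grip_width': 94.86300621150949}
scene {'camera_matrix': array([[430.1722,   0.    , 320.6218],
       [  0.    , 430.1722, 191.8118],
       [  0.    ,   0.    ,   1.    ]]), 'cam_to_world': array([[   0.189 ,    0.7068,   -0.6817, 1561.1227],
       [   0.982 ,   -0.1339,    0.1334, -187.0366],
       [   0.0031,   -0.6946,   -0.7194, 1180.3296],
       [   0.    ,    0.    ,    0.    ,    1.    ]])}
side {'camera_matrix': array([[365.9276,   0.    , 318.525 ],
       [  0.    , 365.9276, 201.1072],
       [  0.    ,   0.    ,   1.    ]]), 'cam_to_world': array([[   0.9983,   -0.0076,    0.0576,  486.5089],
       [  -0.0541,   -0.4836,    0.8736, -949.5151],
       [   0.0212,   -0.8753,   -0.4832,  619.7248],
       [   0.    ,    0.    ,    0.    ,    1.    ]])}
wrist {'camera_matrix': array([[285.3577,   0.    , 317.446 ],
       [  0.    , 285.3577, 202.2586],
       [  0.    ,   0.    ,   1.    ]]), 'hand_eye': array([[  1.    ,  -0.0009,  -0.0001,  -0.0169],
       [  0.0009,   0.9693,   0.2458, -69.0335],
       [ -0.0001,  -0.2458,   0.9693,  20.7245],
       [  0.    ,   0.    ,   0.    ,   1.    ]])}
```

View pics/scene0.png

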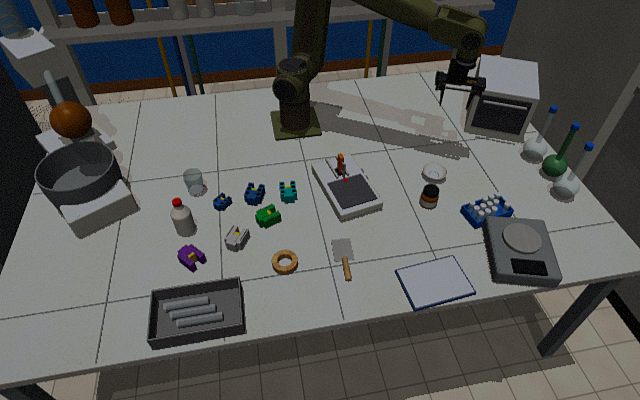

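View pics/side0.png

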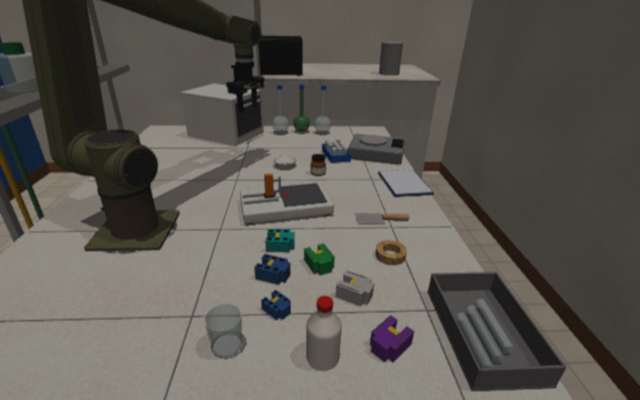

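View pics/wrist0.png

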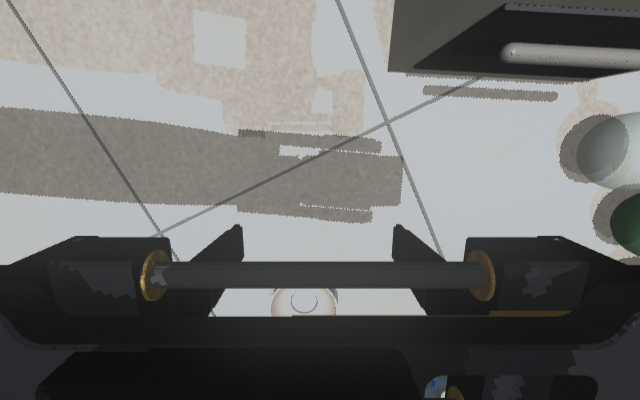

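Scene view: the aluminium block is near (236,237), the larger blue block near (255,192), the small blue one near (222,201), the turquoise one near (288,190), and the station near (346,188). I'll zoom in.

```bash
cat > h.py <<'E'
from bench import bot
import cv2,numpy as np
np.set_printoptions(precision=3,suppress=True)
def cam(n,s=None):
    p=bot.camera_params(n)
    if n=="wrist":
        s=s or bot.sense();T=np.eye(4);T[:3,:3]=s["orientation"];T[:3,3]=s["ee_pos"]
        return p["camera_matrix"],T@p["hand_eye"]
    return p["camera_matrix"],p["cam_to_world"]
def ray(c,uv,z):
    K,T=c;d=T[:3,:3]@np.linalg.solve(K,[uv[0],uv[1],1.]);o=T[:3,3]
    return o+d*(z-o[2])/d[2]
def proj(c,P):
    K,T=c;q=(np.atleast_2d(P)-T[:3,3])@T[:3,:3];q=q@K.T;return q[:,:2]/q[:,2:]
def crop(im,x0,y0,x1,y1,f,name):
    c=cv2.resize(im[y0:y1,x0:x1],None,fx=f,fy=f,interpolation=cv2.INTER_CUBIC)
    cv2.imwrite(name,c)
E
python3 - <<'E'
from h import *
crop(cv2.imread("pics/scene0.png"),205,145,395,285,4,"pics/sc.png")
crop(cv2.imread("pics/side0.png"),225,160,415,310,4,"pics/sd.png")
E
```

```text
(no output)
```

View pics/sc.png

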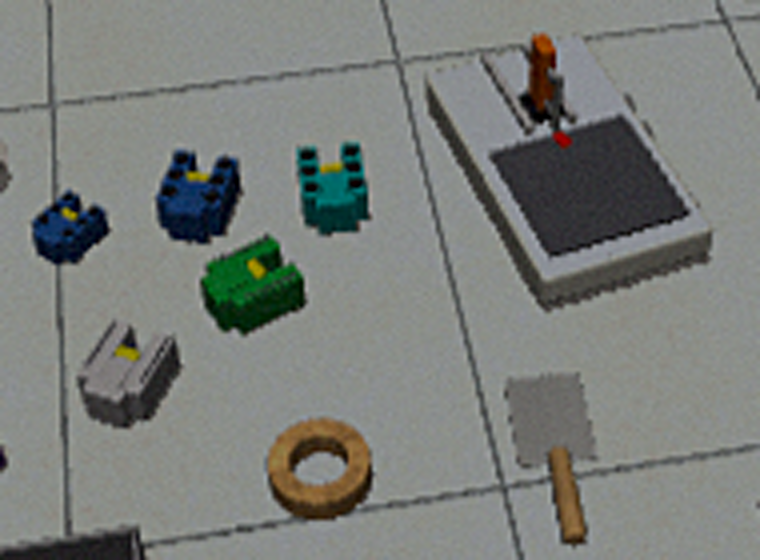

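View pics/sd.png

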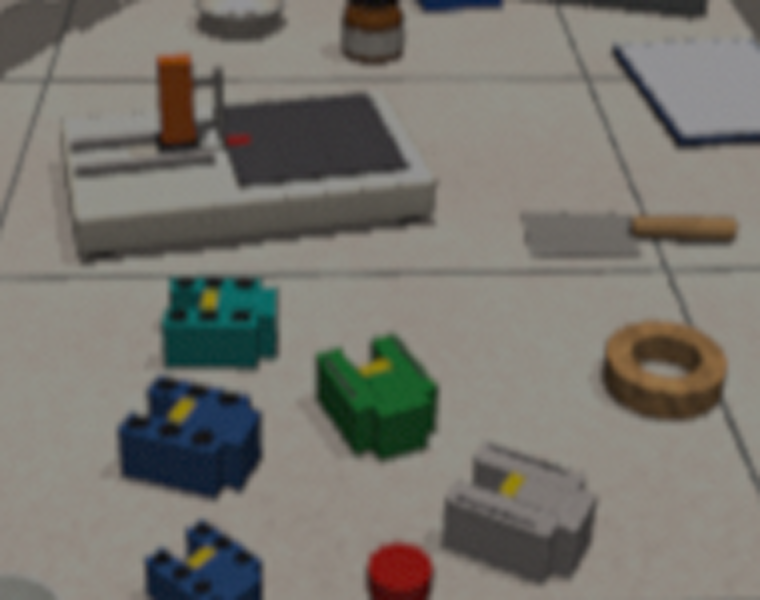

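```bash
python3 - <<'E'
from h import *
c=cam("scene")
f=lambda p,z: ray(c,(205+p[0]/4,145+p[1]/4),z)
P=[f(p,51) for p in((490,157),(631,117),(690,213),(552,255))]
for p in P: print(p)
pc=np.mean(P,0);d=(P[0]+P[1]-P[2]-P[3])/2;print("plate",pc,np.degrees(np.arctan2(d[1],d[0])),np.linalg.norm(d))
print("mark",f((562,140),51),"grip top",f((543,40),131))
for n,pts in dict(spacer=[(127,352),(118,322),(178,340),(80,375),(122,398)],blue=[(199,177),(183,152),(235,160),(160,198),(207,218)]).items():
    print(n,[f(p,40)[:2] for p in pts])
s=cam("side");g=lambda p,z: ray(s,(225+p[0]/4,160+p[1]/4),z)
print("side spacer yellow",g((512,485),40),"blue",g((182,410),40))
Q=[g(p,51) for p in((222,107),(372,95),(408,168),(240,186))];print(Q,np.mean(Q,0))
for n,p,z in[("cork",(320,468),13),("scoop",(552,455),5)]:print(n,f(p,z))
for n,u in [("jar",(429,197)),("dish",(434,173)),("bott",(182,222)),("beak",(194,184))]: print(n,ray(c,u,30))
print(bot.sense()["time"])
E
```

```text
[457.428  54.924  51.   ]
[429.681 197.318  51.   ]
[560.726 217.522  51.   ]
[586.944  84.128  51.   ]
plate [508.695 138.473  51.   ] -169.2630505943724 132.60264096570293
mark [447.899 125.751  51.   ] grip top [394.878 116.488 131.   ]
spacer [array([ 617.468, -289.729]), array([ 583.128, -295.459]), array([ 612.491, -246.549]), array([ 634.717, -329.515]), array([ 665.232, -296.469])]
blue [array([ 422.223, -212.725]), array([ 386.545, -224.704]), array([ 406.219, -177.795]), array([ 442.5  , -250.037]), array([ 475.539, -210.002])]
side spacer yellow [ 615.713 -292.509   40.   ] blue [ 418.065 -217.044   40.   ]
[array([428.688, 182.976,  51.   ]), array([559.267, 204.916,  51.   ]), array([581.151,  72.371,  51.   ]), array([447.693,  45.588,  51.   ])] [504.2   126.463  51.   ]
cork [ 745.516 -144.587   13.   ]
scoop [762.921  45.528   5.   ]
jar [571.331 413.032  30.   ]
dish [453.3   478.416  30.   ]
bott [ 524.684 -474.775   30.   ]
beak [ 341.769 -436.009   30.   ]
0.15
```

Call:
apply_moves:
  delta_pos:
    - [-3.4, 4.4, 0]
    - [-3.4, 4.4, 0]
    - [-3.4, 4.4, 0]
    - [-3.4, 4.4, 0]
    - [-3.4, 4.4, 0]
    - [-3.4, 4.4, 0]
    - [-3.4, 4.4, 0]
    - [-3.4, 4.4, 0]
    - [-3.4, 4.4, 0]
    - [0, 0, 0]
    - [0, 0, 0]
  twist: [0, 0, 0, 0, 0, 0, 0, 0, 0, 0, 0]
  grip: [-1, -1, -1, -1, -1, -1, -1, -1, -1, -1, -1]
  squeeze: 30

```text
time: 1.52
ee_pos: [511.4, 124.1, 400.8]
orientation: [[0.433, 0.901, -0.003], [0.901, -0.433, -0.003], [-0.004, -0.001, -1.0]]
wrist_force: [0.1, 0.2, -0.2]
grip_width: 95.1
```

```bash
cat >> h.py <<'E'
def snap(name):
    s=bot.sense();im=bot.get_image("wrist")[:,:,::-1].copy();cv2.imwrite(f"pics/{name}.png",im)
    np.savez(f"pics/{name}.npz",R=s["orientation"],p=s["ee_pos"])
    print(s["time"],s["ee_pos"],"toolx",np.degrees(np.arctan2(s["orientation"][1,0],s["orientation"][0,0])),"tilt",s["orientation"][:,2],"grip",s["grip_width"],"F",s["wrist_force"],"q",s["joint_positions"])
def wc(name):
    d=np.load(f"pics/{name}.npz");return cam("wrist",dict(orientation=d["R"],ee_pos=d["p"]))
E
python3 -c "
from h import *
snap('w1')"
```

```text
1.525 [511.42  124.143 400.84 ] toolx 64.33998240679944 tilt [-0.003 -0.003 -1.   ] grip 95.05632273792973 F [ 0.078  0.244 -0.163] q [ 0.137 -0.149  1.927 -0.003  1.367 -0.986]
```

View pics/w1.png

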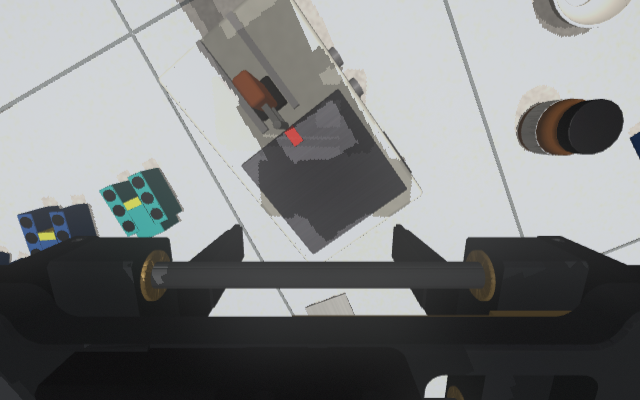

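```bash
python3 - <<'E'
from h import *
c=wc('w1')
im=cv2.imread('pics/w1.png');crop(im,170,50,470,270,2.6,'pics/w1c.png')
P=np.array([ray(c,p,51) for p in((243,165),(341,90),(407,187),(313,253))])
pc=P.mean(0);d=(P[0]+P[1]-P[2]-P[3])/2;print(P,pc,np.degrees(np.arctan2(d[1],d[0])),np.linalg.norm(d))
e=(P[0]+P[3]-P[1]-P[2])/2;print(np.degrees(np.arctan2(e[1],e[0])),np.linalg.norm(e))
print("mark",ray(c,(293,136),51))
for p in ((132,203),(45,236)): print(ray(c,p,40))
E
```

```text
[[446.277  58.555  51.   ]
 [421.518 194.038  51.   ]
 [552.185 219.372  51.   ]
 [579.699  83.445  51.   ]] [499.92  138.852  51.   ] -169.2322110831026 134.41123238583444
-79.09867282203267 138.19906007184457
mark [442.234 125.271  51.   ]
[427.648 -91.186  40.   ]
[ 415.649 -216.302   40.   ]
```

View pics/w1c.png

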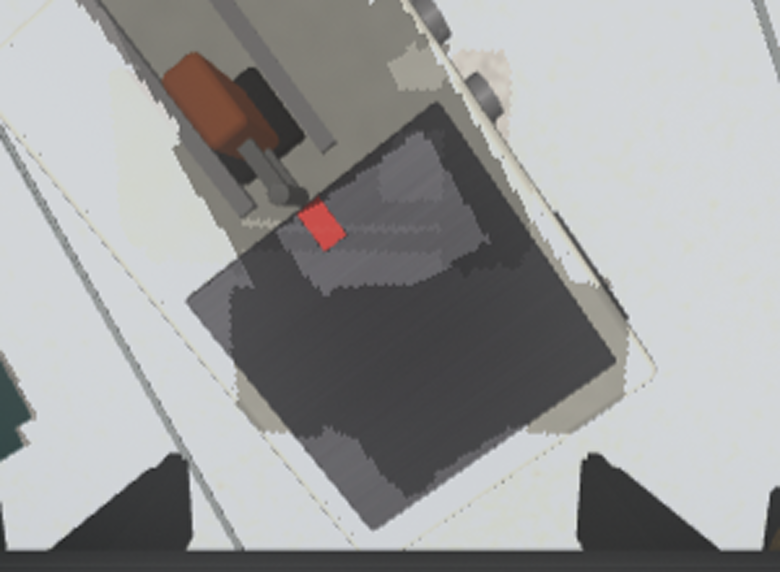

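```bash
cat >> h.py <<'E'
from scipy.optimize import least_squares
def fit(c,obj,uv,x0,z0):
    """obj Nx3 in object frame (z rel to z0); fits x,y,yaw(deg)"""
    obj=np.array(obj,float);uv=np.array(uv,float)
    def W(p):
        a=np.radians(p[2]);R=np.array([[np.cos(a),-np.sin(a),0],[np.sin(a),np.cos(a),0],[0,0,1]])
        return obj@R.T+[p[0],p[1],z0]
    r=least_squares(lambda p:(proj(c,W(p))-uv).ravel(),x0,x_scale=[10,10,1])
    print("fit",r.x,"rms px",np.sqrt(np.mean(r.fun**2)),"\n",(r.fun.reshape(-1,2)));return r.x
E
python3 - <<'E'
from h import *
c=wc('w1')
k=lambda x,y:(170+x/2.6,50+y/2.6)
fit(c,[(70,70,0),(70,-70,0),(-70,-70,0),(-70,70,0),(59,0,0)],[k(186,300),k(438,103),k(616,360),k(373,530),k(322,226)],[500,139,-169],51)
E
```

```text
fit [ 500.699  137.447 -168.767] rms px 1.0783511753894381 
 [[-1.366  0.426]
 [ 0.019 -1.711]
 [ 1.471  1.071]
 [-0.043  1.686]
 [-0.065 -0.704]]
```

Call:
apply_moves:
  delta_pos:
    - [-4.1, 3.5, 0]
    - [-4.1, 3.5, 0]
    - [-4.1, 3.5, 0]
    - [-4.1, 3.5, 0]
    - [-4.1, 3.5, 0]
    - [-4.1, 3.5, 1]
    - [-4.1, 3.5, 3]
    - [-4.1, 3.5, 3]
    - [0, 0, 2]
    - [0, 0, 0]
  twist: [0, 0, 0, 0, 0, 0, 0, 0, 9, 0]
  grip: [-1, -1, -1, -1, -1, -1, -1, -1, -1, -1]

```text
time: 2.82
ee_pos: [632.9, -285.5, 309.5]
orientation: [[0.546, 0.838, 0.001], [0.838, -0.546, -0.0], [0.0, 0.001, -1.0]]
wrist_force: [0.0, 0.6, 0.1]
grip_width: 94.9
```

```bash
python3 -c "
from h import *
snap('w2')"
```

```text
2.825 [ 632.876 -285.488  309.455] toolx 56.892925465004254 tilt [ 0.001 -0.    -1.   ] grip 94.91844998790766 F [0.02  0.612 0.059] q [-0.501  0.288  1.624 -0.     1.228 -1.494]
```

View pics/w2.png

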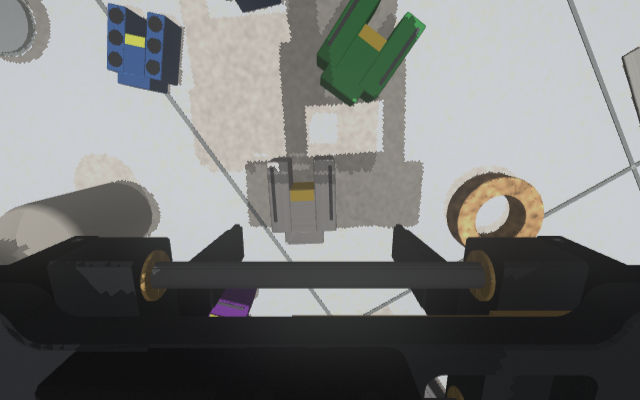

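```bash
python3 -c "
from h import *
im=cv2.imread('pics/w2.png');crop(im,240,140,370,250,6,'pics/w2c.png')"
```

```text
(no output)
```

View pics/w2c.png

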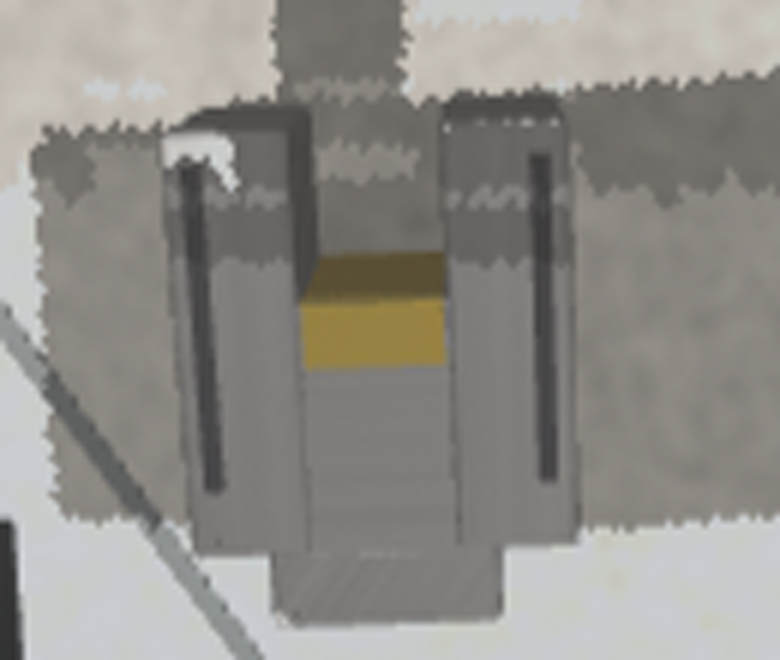

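```bash
python3 - <<'E'
from h import *
c=wc('w2')
k=lambda x,y:(240+x/6,140+y/6)
x=fit(c,[(38,30,0),(38,-11,0),(38,-30,0),(-28,30,0),(-28,-30,0),(12,11,0),(12,-11,0)],[k(163,135),k(444,126),k(567,124),k(197,553),k(578,542),k(302,301),k(445,296)],[624,-297,145],40)
s=np.load('pics/w2.npz');d=np.array([x[0],x[1],0])-s['p'];print(s['R'].T@d)
# blue rough
for p in((135,41),): print(ray(c,p,40))
fit(c,[(12,0,0),(-28,20,0),(38,-20,0)],[(135,38),(120,80),(158,15)],[430,-219,155],40)
E
```

```text
fit [ 621.587 -293.748  148.724] rms px 0.7768813393969026 
 [[-0.694 -0.675]
 [-0.317 -0.735]
 [ 1.104 -1.125]
 [-0.876  1.266]
 [ 0.495  1.087]
 [-0.304  0.276]
 [ 0.571  0.313]]
[-13.09   -5.217 309.45 ]
[ 440.099 -330.953   40.   ]
fit [ 448.87  -336.852  137.701] rms px 6.401164067530365 
 [[ 1.992  1.195]
 [-8.045  8.573]
 [ 5.602 -8.418]]
```

Call:
apply_moves:
  delta_pos:
    - [-1.3, -0.5, 1]
    - [0, 0, 0]
    - [0, 0, 4]
    - [0, 0, 3]
    - [0, 0, 2]
    - [0, 0, 0]
  twist: [-1.8, 0, 0, 0, 0, 0]
  grip: [-1, -1, -1, -1, -1, -1]

```text
time: 3.62
ee_pos: [628.2, -288.4, 220.8]
orientation: [[0.505, 0.863, 0.019], [0.863, -0.504, -0.009], [0.001, 0.021, -1.0]]
wrist_force: [-0.1, 0.4, -0.3]
grip_width: 94.8
```

```bash
python3 -c "
from h import *
snap('w3')
s=np.load('pics/w3.npz');print(s['R'].T@(np.array([621.6,-293.7,195])-s['p']))"
```

```text
3.625 [ 628.247 -288.35   220.815] toolx 59.70036312432799 tilt [ 0.019 -0.009 -1.   ] grip 94.76637960106834 F [-0.146  0.359 -0.323] q [-0.508  0.37   1.683  0.001  1.067 -1.551]
[-8.01  -3.588 25.733]
```

View pics/w3.png

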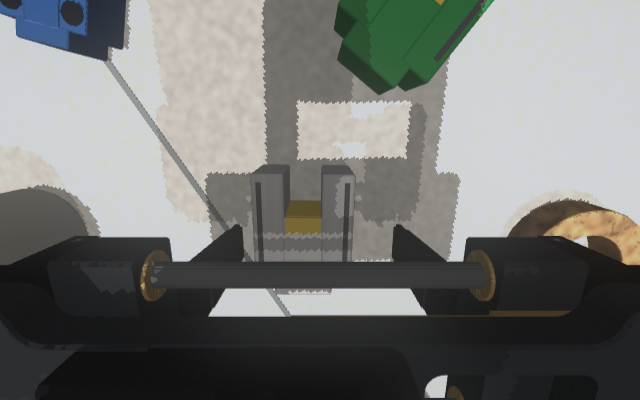

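Call:
apply_moves:
  delta_pos:
    - [-0.8, -0.35, 0]
    - [-0.3, -0.1, 0]
    - [0, 0, 0]
    - [0, 0, 0]
  twist: [0.5, 0, 0, 0]
  grip: [-1, -1, -1, -1]

```text
time: 4.18
ee_pos: [619.9, -297.3, 227.1]
orientation: [[0.513, 0.858, 0.028], [0.859, -0.513, -0.014], [0.002, 0.031, -1.0]]
wrist_force: [-0.1, -0.5, 0.2]
grip_width: 95.4
```

```bash
python3 -c "
from h import *
s=bot.sense();print(s['ee_pos'],s['orientation'],s['orientation'].T@(np.array([621.6,-293.7,195])-s['ee_pos']))"
```

```text
[ 619.873 -297.309  227.137] [[ 0.513  0.858  0.028]
 [ 0.859 -0.513 -0.014]
 [ 0.002  0.031 -1.   ]] [ 3.926 -1.365 32.117]
```

Call:
apply_moves:
  delta_pos:
    - [0, 0, 0]
    - [0, 0, 0]
  twist: [0, 0]
  grip: [-1, -1]

```text
time: 4.42
ee_pos: [619.9, -297.4, 227.3]
orientation: [[0.513, 0.858, 0.028], [0.859, -0.513, -0.014], [0.002, 0.031, -1.0]]
wrist_force: [-0.0, -0.4, -0.1]
grip_width: 95.1
```

Call:
apply_moves:
  delta_pos:
    - [0, 0, 1]
  twist: [0]
  grip: [-1]

```text
time: 4.55
ee_pos: [620.7, -297.7, 218.0]
orientation: [[0.513, 0.858, 0.03], [0.859, -0.512, -0.016], [0.002, 0.034, -0.999]]
wrist_force: [0.6, 0.1, -0.5]
grip_width: 94.9
```

Call:
apply_moves:
  delta_pos:
    - [0, 0, 0]
  twist: [0]
  grip: [-1]

```text
time: 4.68
ee_pos: [620.1, -297.3, 216.2]
orientation: [[0.513, 0.858, 0.027], [0.859, -0.512, -0.014], [0.002, 0.031, -1.0]]
wrist_force: [0.2, -0.1, 0.0]
grip_width: 94.9
```

```bash
python3 -c "
from h import *
s=bot.sense();print(s['ee_pos'],s['orientation'],s['joint_velocities'],s['orientation'].T@(np.array([621.6,-293.7,195])-s['ee_pos']))"
```

```text
[ 620.133 -297.319  216.178] [[ 0.513  0.858  0.027]
 [ 0.859 -0.512 -0.014]
 [ 0.002  0.031 -1.   ]] [ 0.001 -0.012 -0.018  0.    -0.003  0.001] [ 3.819 -1.244 21.157]
```

Call:
apply_moves:
  delta_pos:
    - [0, 0, -4]
    - [0, 0, -3]
    - [0, 0, -2]
    - [0, 0, 0]
    - [0, 0, 0]
  twist: [0, 0, 0, 0, 0]
  grip: [-1, -1, -1, -1, -1]

```text
time: 5.3
ee_pos: [617.1, -295.6, 304.7]
orientation: [[0.513, 0.858, 0.022], [0.859, -0.512, -0.011], [0.002, 0.025, -1.0]]
wrist_force: [-0.2, 0.4, 0.1]
grip_width: 95.1
```

Call:
apply_moves:
  delta_pos:
    - [0.4, -0.1, 1.5]
    - [0, 0, 1.5]
    - [0, 0, 1.5]
    - [0, 0, 0]
  twist: [0, 0, 0, 0]
  grip: [-1, -1, -1, -1]

```text
time: 5.8
ee_pos: [617.9, -290.9, 250.6]
orientation: [[0.512, 0.859, 0.014], [0.859, -0.512, -0.006], [0.002, 0.015, -1.0]]
wrist_force: [0.0, 0.7, 0.3]
grip_width: 94.7
```

Call:
apply_moves:
  delta_pos:
    - [0, 0.3, 1.5]
    - [0, 0, 1.5]
    - [0, 0, 1.2]
    - [0, 0, 0.8]
    - [0, 0, 0]
  twist: [0.3, 0, 0, 0, 0]
  grip: [-1, -1, -1, -1, -1]

```text
time: 6.42
ee_pos: [621.5, -293.1, 196.9]
orientation: [[0.517, 0.856, 0.014], [0.856, -0.517, -0.006], [0.002, 0.015, -1.0]]
wrist_force: [0.4, 0.3, -0.6]
grip_width: 95.5
```

```bash
python3 -c "
from h import *
snap('w4')
s=bot.sense();print(s['orientation'],s['orientation'].T@(np.array([621.6,-293.7,195])-s['ee_pos']))"
```

```text
6.425 [ 621.536 -293.094  196.892] toolx 58.843534990119 tilt [ 0.014 -0.006 -1.   ] grip 95.54155626906864 F [ 0.412  0.306 -0.644] q [-0.519  0.393  1.7    0.002  1.034 -1.547]
[[ 0.517  0.856  0.015]
 [ 0.856 -0.517 -0.007]
 [ 0.002  0.016 -1.   ]] [-0.479  0.141  2.424]
```

View pics/w4.png

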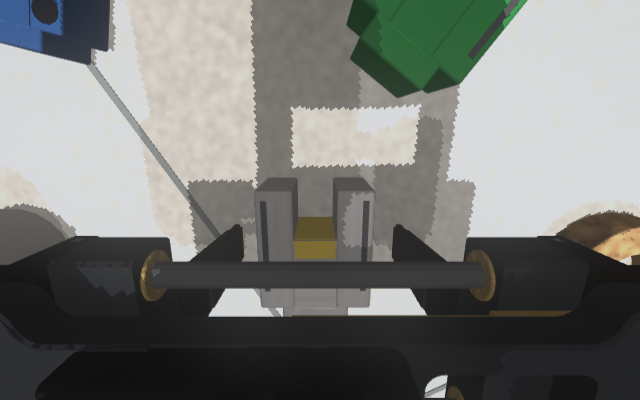

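The block sits centred between the fingers (u 256–375), so I'll close.

Call:
apply_moves:
  delta_pos:
    - [0, 0, 0]
    - [0, 0, 0]
    - [0, 0, 0]
    - [0, 0, 0]
    - [0, 0, 0]
    - [0, 0, 0]
  twist: [0, 0, 0, 0, 0, 0]
  grip: [1, 1, 1, 1, 1, 1]
  squeeze: 30

```text
time: 7.22
ee_pos: [622.3, -293.7, 199.7]
orientation: [[0.517, 0.856, 0.018], [0.856, -0.517, -0.009], [0.001, 0.02, -1.0]]
wrist_force: [0.9, -0.1, -0.2]
grip_width: 60.2
```

Call:
apply_moves:
  delta_pos:
    - [0, 0, -2]
    - [0, 0, -4]
    - [0, 0, -5]
    - [0, 0, -4]
    - [0, 0, -3]
    - [0, 0, -2]
    - [0, 0, 0]
  twist: [0, 0, 0, 0, 0, 0, 0]
  grip: [1, 1, 1, 1, 1, 1, 1]

```text
time: 8.1
ee_pos: [617.0, -290.5, 404.6]
orientation: [[0.517, 0.856, 0.009], [0.856, -0.517, -0.003], [0.002, 0.01, -1.0]]
wrist_force: [-0.8, 0.6, -5.2]
grip_width: 59.5
```

Call:
apply_moves:
  delta_pos:
    - [2, -2, 0]
    - [3.8, -4, 0]
    - [3.8, -4, 0]
    - [3.8, -4, 0]
    - [3.8, -4, 0]
    - [3.8, -4, 0]
    - [3.8, -4, 0]
    - [3.8, -4, 0]
    - [2, -2, 0]
    - [0, 0, 0]
    - [0, 0, 0]
    - [0, 0, 0]
    - [0, 0, 0]
    - [0, 0, 0]
    - [0, 0, 0]
    - [0, 0, 0]
  twist: [0, 0, 0, 0, 0, 0, 0, 0, 0, -7, -8, -8, -8, -7, -4, 0]
  grip: [1, 1, 1, 1, 1, 1, 1, 1, 1, 1, 1, 1, 1, 1, 1, 1]

```text
time: 10.1
ee_pos: [489.1, 150.3, 369.7]
orientation: [[-0.212, 0.976, -0.043], [0.977, 0.212, -0.002], [0.007, -0.043, -0.999]]
wrist_force: [0.3, -0.6, -3.6]
grip_width: 59.7
```

```bash
python3 -c "
from h import *
snap('w5')
s=bot.sense();print(s['orientation'],s['orientation'].T@(np.array([500.7,137.4,400])-s['ee_pos']))"
```

```text
10.1 [489.142 150.278 369.736] toolx 102.21281580601105 tilt [-0.043 -0.002 -0.999] grip 59.740467864684945 F [ 0.266 -0.597 -3.574] q [ 0.192 -0.152  1.983  0.007  1.353 -1.594]
[[-0.211  0.976 -0.044]
 [ 0.977  0.211 -0.002]
 [ 0.007 -0.043 -0.999]] [-14.772   7.31  -30.86 ]
```

View pics/w5.png

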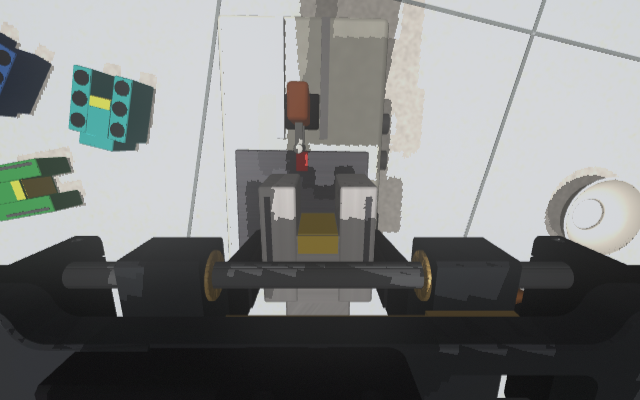

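Call:
apply_moves:
  delta_pos:
    - [-0.8, 0.5, 1]
    - [-0.7, 0.4, 3]
    - [0, 0, 3]
    - [0, 0, 0]
    - [0, 0, 0]
  twist: [0.5, 0, 0, 0, 0]
  grip: [1, 1, 1, 1, 1]

```text
time: 10.78
ee_pos: [499.1, 135.4, 295.2]
orientation: [[-0.198, 0.979, -0.044], [0.98, 0.198, -0.003], [0.006, -0.044, -0.999]]
wrist_force: [0.9, 0.5, -4.3]
grip_width: 59.6
```

Call:
apply_moves:
  delta_pos:
    - [0, 4, 0]
    - [0, 4, 0]
    - [0, 0, 0]
  twist: [0, 0, 0]
  grip: [1, 1, 1]

```text
time: 11.15
ee_pos: [580.5, 151.6, 295.4]
orientation: [[-0.197, 0.98, -0.039], [0.98, 0.197, -0.002], [0.006, -0.038, -0.999]]
wrist_force: [0.6, -0.6, -4.1]
grip_width: 59.7
```

Call:
apply_moves:
  delta_pos:
    - [0, -2, 0]
    - [0, -2, 0]
    - [0, -2, 0]
    - [0, -2, 0]
    - [0, 0, 0]
  twist: [0, 0, 0, 0, 0]
  grip: [1, 1, 1, 1, 1]

```text
time: 11.78
ee_pos: [499.7, 135.4, 304.2]
orientation: [[-0.197, 0.98, -0.032], [0.98, 0.197, -0.001], [0.005, -0.032, -0.999]]
wrist_force: [-0.8, 0.4, -3.7]
grip_width: 60.0
```

Call:
apply_moves:
  delta_pos:
    - [0, 4, 0]
    - [0, 4, 0]
    - [0, 0, 0]
    - [0, -2, 0]
    - [0, -2, 0]
    - [0, -2, 0]
    - [0, -2, 0]
    - [0, 0, 0]
    - [0, 4, 0]
    - [0, 4, 0]
    - [0, 0, 0]
    - [0, -2, 0]
    - [0, -2, 0]
    - [0, -2, 0]
    - [0, -2, 0]
    - [0, 0, 0]
  twist: [0, 0, 0, 0, 0, 0, 0, 0, 0, 0, 0, 0, 0, 0, 0, 0]
  grip: [1, 1, 1, 1, 1, 1, 1, 1, 1, 1, 1, 1, 1, 1, 1, 1]

```text
time: 13.78
ee_pos: [500.0, 135.5, 309.1]
orientation: [[-0.196, 0.98, -0.022], [0.981, 0.196, 0.0], [0.004, -0.022, -1.0]]
wrist_force: [-0.4, 0.1, -4.0]
grip_width: 59.9
```

```bash
python3 -c "
from h import *
snap('w6')
s=bot.sense();print(s['orientation'],s['orientation'].T@(np.array([500.7,137.4,250])-s['ee_pos']))"
```

```text
13.775 [500.02  135.53  309.081] toolx 101.31743731872858 tilt [-0.022  0.    -1.   ] grip 59.93065605266467 F [-0.397  0.062 -3.971] q [ 0.16  -0.084  2.028  0.004  1.22  -1.609]
[[-0.196  0.98  -0.021]
 [ 0.981  0.196  0.   ]
 [ 0.004 -0.02  -1.   ]] [ 1.463  1.517 59.407]
```

View pics/w6.png

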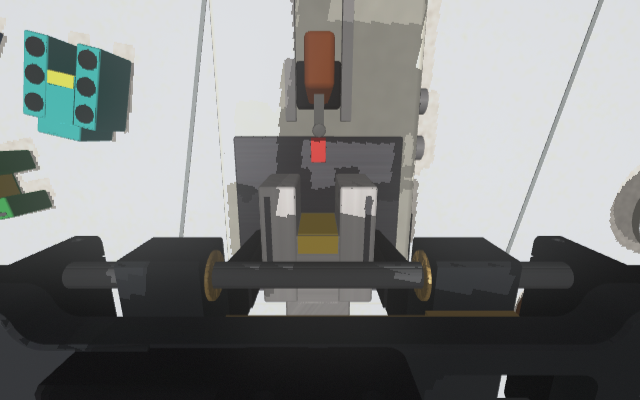

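```bash
python3 - <<'E'
from h import *
im=cv2.imread('pics/w6.png');crop(im,220,110,420,270,4,'pics/w6c.png')
E
```

```text
(no output)
```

View pics/w6c.png

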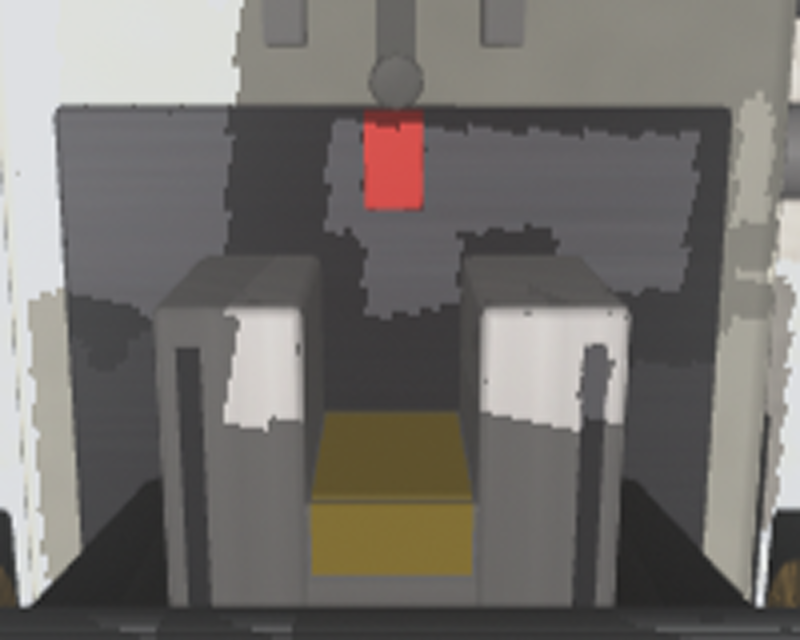

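```bash
python3 - <<'E'
from h import *
c=wc('w6');s=np.load('pics/w6.npz')
k=lambda x,y:(220+x/4,110+y/4)
p=fit(c,[(70,70,0),(70,-70,0),(49,6,0),(49,-6,0)],[k(57,106),k(730,108),k(364,210),k(424,208)],[500,139,-169],51)
b=fit(c,[(38,30,0),(38,-30,0),(38,11,0),(38,-11,0),(12,11,0),(12,-11,0)],[k(155,310),k(630,310),k(303,306),k(482,306),k(310,503),k(473,503)],[500,139,-169],149)
R=s['R'];print((R.T@np.r_[p[:2]-b[:2],0]))
E
```

```text
fit [ 500.402  137.613 -168.878] rms px 0.8792519749430269 
 [[-1.642 -0.11 ]
 [ 1.733 -0.162]
 [ 0.249 -0.01 ]
 [-0.332  0.521]]
fit [ 493.145  135.258 -168.845] rms px 0.5387565657486378 
 [[-0.66  -0.718]
 [ 0.512 -0.574]
 [ 0.367  0.327]
 [-0.412  0.38 ]
 [-0.643  0.345]
 [ 0.848  0.362]]
[ 0.885  7.576 -0.159]
```

Call:
apply_moves:
  delta_pos:
    - [0.1, 0.4, 1]
    - [0, 0.4, 1]
    - [0, 0, 1]
    - [0, 0, 1]
    - [0, 0, 0.5]
    - [0, 0, 0]
  twist: [0, 0, 0, 0, 0, 0]
  grip: [1, 1, 1, 1, 1, 1]

```text
time: 14.58
ee_pos: [509.3, 138.6, 259.9]
orientation: [[-0.196, 0.98, -0.022], [0.981, 0.196, 0.0], [0.004, -0.022, -1.0]]
wrist_force: [0.8, 0.3, -4.1]
grip_width: 60.3
```

```bash
python3 -c "
from h import *
snap('w7')
im=cv2.imread('pics/w7.png');crop(im,220,110,420,270,4,'pics/w7c.png')"
```

```text
14.575 [509.334 138.571 259.933] toolx 101.3082716105917 tilt [-0.022  0.    -1.   ] grip 60.3426216773223 F [ 0.821  0.254 -4.105] q [ 0.163 -0.003  2.04   0.004  1.126 -1.607]
```

View pics/w7c.png

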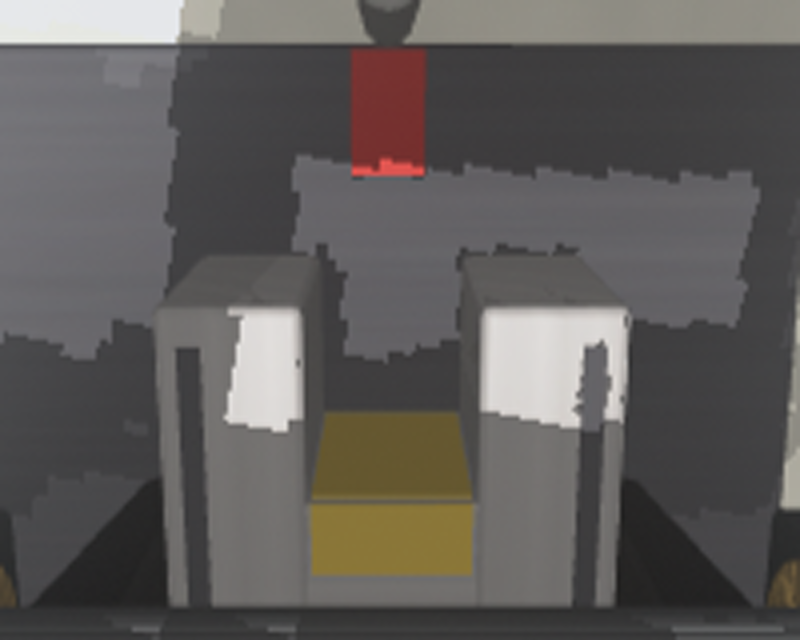

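```bash
python3 - <<'E'
from h import *
c=wc('w7');s=np.load('pics/w7.npz')
k=lambda x,y:(220+x/4,110+y/4)
a=np.radians(-168.8);X=np.array([np.cos(a),np.sin(a)]);Y=np.array([-X[1],X[0]])
m=ray(c,k(388,176),51);e=ray(c,k(388,45),51)
for z in(51,58,60,62):
  f=ray(c,k(264,257),z);g=ray(c,k(520,257),z);mid=(f+g)/2
  print(z,f,g,"mark-front along x",(m-mid)[:2]@X, "edge",(e-mid)[:2]@X)
t=ray(c,k(392,308),100);print("top front",t,"->centre",t[:2]-38*X)
print(m[:2]-49*X,e[:2]-70*X)
p=fit(c,[(49,6,0),(49,-6,0),(69,6,0),(69,-6,0)],[k(351,176),k(425,176),k(351,48),k(426,48)],[500,139,-169],51)
b=fit(c,[(38,30,0),(38,-30,0),(38,11,0),(38,-11,0),(12,11,0),(12,-11,0)],[k(155,310),k(630,310),k(303,306),k(482,306),k(310,503),k(473,503)],[500,139,-169],100)
E
```

```text
51 [469.251 110.264  51.   ] [460.938 152.146  51.   ] mark-front along x 13.343703352216577 edge 34.05720044623594
58 [468.217 110.815  58.   ] [460.21  151.152  58.   ] mark-front along x 12.43701912301026 edge 33.15051621702962
60 [467.921 110.973  60.   ] [460.003 150.868  60.   ] mark-front along x 12.177966486094123 edge 32.89146358011349
62 [467.626 111.131  62.   ] [459.795 150.584  62.   ] mark-front along x 11.918913849178038 edge 32.6324109431974
top front [465.204 130.902 100.   ] ->centre [502.48  138.283]
[500.205 137.457] [500.489 137.498]
fit [ 500.093  137.343 -168.92 ] rms px 0.15282085759005404 
 [[ 0.13  -0.23 ]
 [-0.092 -0.177]
 [-0.007  0.16 ]
 [-0.03   0.225]]
fit [ 502.397  138.286 -168.854] rms px 0.5578174354284328 
 [[-0.72  -0.734]
 [ 0.572 -0.589]
 [ 0.345  0.312]
 [-0.39   0.365]
 [-0.664  0.382]
 [ 0.869  0.398]]
```

Call:
apply_moves:
  delta_pos:
    - [0, -0.05, 0.4]
    - [0, 0, 0.3]
    - [0, 0, 0]
  twist: [0, 0, 0]
  grip: [1, 1, 1]

```text
time: 15.0
ee_pos: [509.1, 138.5, 254.0]
orientation: [[-0.196, 0.98, -0.019], [0.981, 0.196, 0.001], [0.004, -0.019, -1.0]]
wrist_force: [-0.6, 1.0, -4.0]
grip_width: 59.8
```

Call:
apply_moves:
  delta_pos:
    - [0, 0, 0.3]
    - [0, 0, 0]
  twist: [0, 0]
  grip: [1, 1]

```text
time: 15.25
ee_pos: [509.4, 138.6, 251.9]
orientation: [[-0.196, 0.98, -0.018], [0.981, 0.196, 0.001], [0.004, -0.017, -1.0]]
wrist_force: [0.1, -0.2, -3.9]
grip_width: 59.9
```

Call:
apply_moves:
  delta_pos:
    - [0, 0, 0.3]
    - [0, 0, 0]
  twist: [0, 0]
  grip: [1, 1]

```text
time: 15.5
ee_pos: [509.9, 138.8, 251.7]
orientation: [[-0.196, 0.98, -0.018], [0.981, 0.196, 0.001], [0.004, -0.017, -1.0]]
wrist_force: [-0.2, -0.7, -4.4]
grip_width: 60.1
```

Call:
apply_moves:
  delta_pos:
    - [0, 0, 0.3]
  twist: [0]
  grip: [1]

```text
time: 15.62
ee_pos: [510.2, 138.8, 250.6]
orientation: [[-0.196, 0.98, -0.018], [0.981, 0.196, 0.0], [0.004, -0.018, -1.0]]
wrist_force: [-11.2, -2.0, 17.7]
grip_width: 59.7
```

Call:
apply_moves:
  delta_pos:
    - [0, 0, 0]
    - [0, 0, 0]
    - [0, 0, 0]
    - [0, 0, 0]
    - [0, 0, 0]
  twist: [0, 0, 0, 0, 0]
  grip: [0.3, -1, -1, -1, -1]

```text
time: 16.25
ee_pos: [511.2, 139.0, 251.4]
orientation: [[-0.196, 0.98, -0.015], [0.981, 0.196, 0.001], [0.004, -0.014, -1.0]]
wrist_force: [0.2, -0.2, 0.5]
grip_width: 92.6
```

```bash
python3 -c "
from h import *
snap('w8')
im=cv2.imread('pics/w8.png');crop(im,220,110,420,270,4,'pics/w8c.png')"
```

```text
16.25 [511.163 138.97  251.409] toolx 101.32364950469817 tilt [-0.015  0.001 -1.   ] grip 92.55645142619444 F [ 0.216 -0.231  0.498] q [ 0.163  0.011  2.042  0.004  1.102 -1.607]
```

View pics/w8c.png

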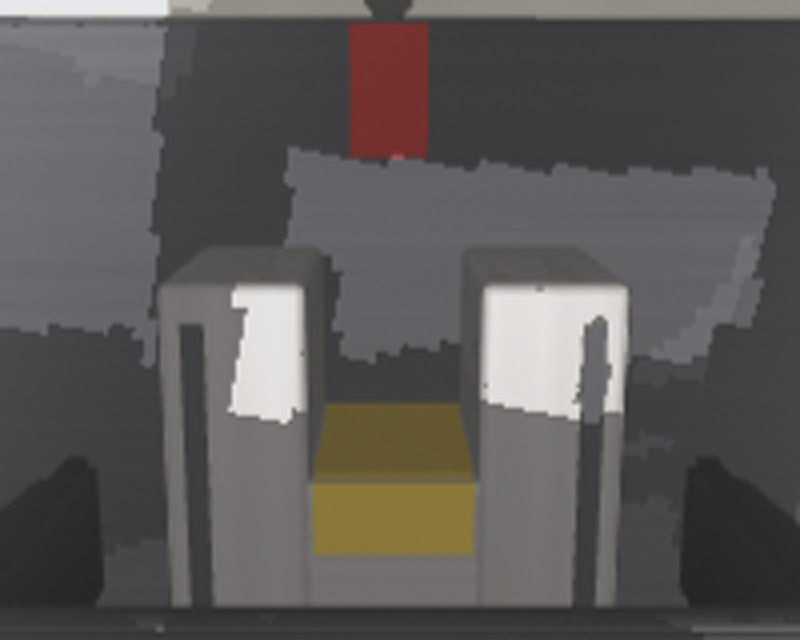

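```bash
python3 - <<'E'
from h import *
c=wc('w8');s=np.load('pics/w8.npz')
k=lambda x,y:(220+x/4,110+y/4)
p=fit(c,[(49,6,0),(49,-6,0),(69,6,0),(69,-6,0)],[k(348,157),k(428,157),k(348,25),k(428,25)],[500,139,-169],51)
b=fit(c,[(38,30,40),(38,-30,40),(38,11,40),(38,-11,40),(12,11,40),(12,-11,40),(38,11,0),(38,-11,0),(12,11,0),(12,-11,0)],[k(158,288),k(630,288),k(303,286),k(482,286),k(312,483),k(475,483),k(323,248),k(463,248),k(327,405),k(460,405)],[500,139,-169],51)
E
```

```text
fit [ 500.296  137.434 -168.74 ] rms px 0.2546467677285864 
 [[ 0.376  0.233]
 [-0.373  0.234]
 [ 0.115 -0.23 ]
 [-0.118 -0.22 ]]
fit [ 502.888  138.653 -168.679] rms px 0.5699010015840776 
 [[-1.257 -0.142]
 [ 1.168 -0.316]
 [ 0.667  0.303]
 [ 0.073  0.239]
 [-0.685  0.592]
 [ 0.922  0.504]
 [-0.062 -0.438]
 [-0.393 -0.484]
 [-0.489 -0.122]
 [-0.189 -0.183]]
```

Call:
apply_moves:
  delta_pos:
    - [0, 0, -1]
    - [0, 0, -2]
    - [0, 0, -2]
    - [0, 0, 0]
    - [0, 0, 0]
    - [0, 0, 0]
    - [0, 0, 0]
    - [0, 0, 0]
    - [0, 0, 0]
  twist: [0, 0, 0, 0, 0, 0, 0, 0, 0]
  grip: [-1, -1, -1, 1, 1, 1, 1, 1, 1]

```text
time: 17.42
ee_pos: [511.2, 138.8, 301.8]
orientation: [[-0.196, 0.98, -0.018], [0.981, 0.196, 0.001], [0.004, -0.017, -1.0]]
wrist_force: [-0.3, 0.1, 0.3]
grip_width: 40.6
```

Call:
apply_moves:
  delta_pos:
    - [0, 0, 0.4]
    - [0, 0, 0.4]
    - [0, 0, 0.4]
    - [0, 0, 0.2]
    - [0, 0, 0]
  twist: [0, 0, 0, 0, 0]
  grip: [1, 1, 1, 1, 1]

```text
time: 18.05
ee_pos: [510.8, 138.8, 286.2]
orientation: [[-0.196, 0.98, -0.019], [0.981, 0.196, 0.0], [0.004, -0.018, -1.0]]
wrist_force: [0.2, 0.3, 0.5]
grip_width: 0.4
```

```bash
python3 -c "
from h import *
snap('w9')"
```

```text
18.05 [510.808 138.752 286.168] toolx 101.32199615545801 tilt [-0.019  0.    -1.   ] grip 0.444452499583605 F [0.242 0.278 0.549] q [ 0.163 -0.033  2.021  0.004  1.172 -1.607]
```

View pics/w9.png

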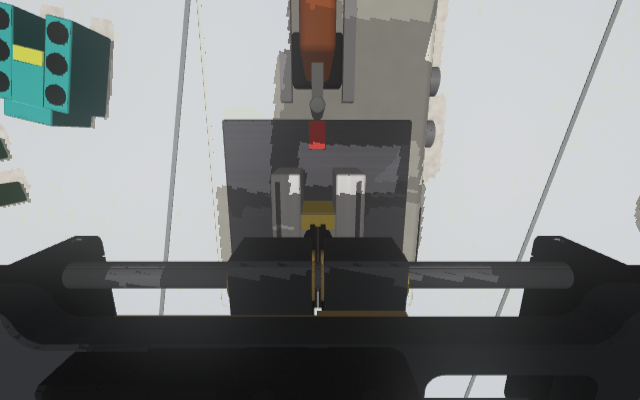

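Call:
apply_moves:
  delta_pos:
    - [0, 0, 0.4]
    - [0, 0, 0.3]
  twist: [0, 0]
  grip: [1, 1]

```text
time: 18.35
ee_pos: [511.2, 138.9, 281.3]
orientation: [[-0.196, 0.98, -0.019], [0.981, 0.196, 0.0], [0.004, -0.018, -1.0]]
wrist_force: [-8.6, -2.3, 18.3]
grip_width: 0.5
```

Call:
apply_moves:
  delta_pos:
    - [0, 0, 0.2]
  twist: [0]
  grip: [1]

```text
time: 18.48
ee_pos: [511.3, 138.9, 281.4]
orientation: [[-0.197, 0.98, -0.02], [0.98, 0.197, 0.0], [0.004, -0.019, -1.0]]
wrist_force: [-6.5, -1.7, 12.2]
grip_width: 0.4
```

Call:
apply_moves:
  delta_pos:
    - [0, 0, -0.5]
    - [0, 0, -1]
    - [0, 0, -1]
    - [0, 0, 0]
  twist: [0, 0, 0, 0]
  grip: [1, 1, 1, 1]

```text
time: 18.98
ee_pos: [512.1, 139.0, 308.3]
orientation: [[-0.197, 0.98, -0.018], [0.98, 0.197, 0.0], [0.004, -0.018, -1.0]]
wrist_force: [0.1, 0.4, 0.5]
grip_width: 0.5
```

```bash
python3 -c "
from h import *
snap('w10')
im=cv2.imread('pics/w10.png');crop(im,210,90,420,250,3.8,'pics/w10c.png')"
```

```text
18.975 [512.06  138.971 308.323] toolx 101.33850020789413 tilt [-0.018  0.    -1.   ] grip 0.510328831841187 F [0.147 0.417 0.532] q [ 0.163 -0.055  2.002  0.004  1.213 -1.607]
```

View pics/w10c.png

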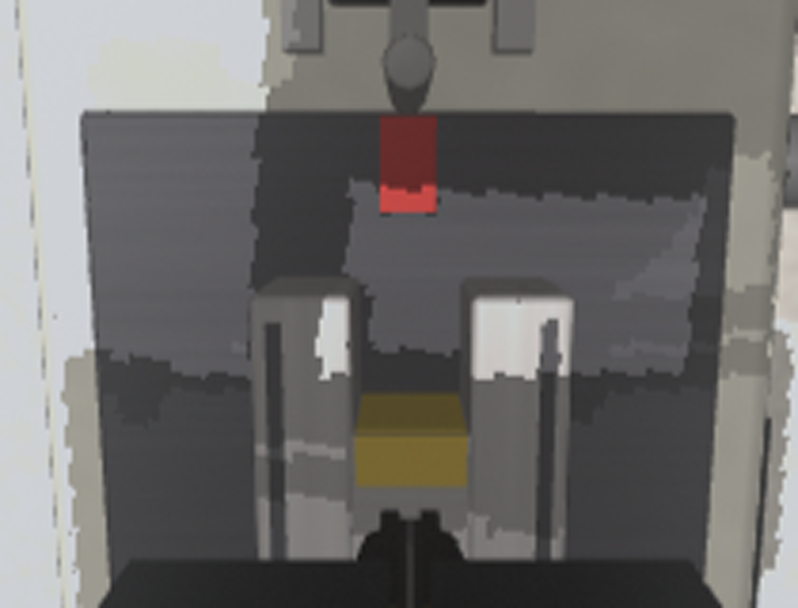

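```bash
python3 - <<'E'
from h import *
c=wc('w10')
k=lambda x,y:(210+x/3.8,90+y/3.8)
p=fit(c,[(49,6,0),(49,-6,0),(69,6,0),(69,-6,0),(70,70,0),(70,-70,0)],[k(380,213),k(437,213),k(380,116),k(436,116),k(81,113),k(734,114)],[500,139,-169],51)
b=fit(c,[(38,30,40),(38,-30,40),(38,11,40),(38,-11,40),(12,11,40),(12,-11,40),(38,11,0),(38,-11,0)],[k(250,298),k(573,297),k(348,296),k(472,296),k(355,437),k(468,437),k(361,279),k(463,279)],[500,139,-169],51)
E
```

```text
fit [ 500.505  137.689 -168.765] rms px 0.6177985667203099 
 [[ 0.056  0.148]
 [-0.28   0.16 ]
 [-0.068  0.284]
 [ 0.152  0.302]
 [-1.344 -0.318]
 [ 1.485 -0.372]]
fit [ 502.958  138.769 -168.626] rms px 0.5052214539629255 
 [[-0.828  0.047]
 [ 0.777  0.145]
 [ 0.826  0.521]
 [-0.05   0.461]
 [-0.523 -0.121]
 [ 0.568 -0.193]
 [-0.303 -0.466]
 [-0.615 -0.515]]
```

Call:
apply_moves:
  delta_pos:
    - [0, 0, -2]
    - [0, 0, -4]
    - [0, 0, -2]
    - [-3, -1.5, 0]
    - [-5, -2.2, 0]
    - [-5, -2.2, 0]
    - [-5, -2.2, 0]
    - [-5, -2.2, 0]
    - [-5, -2.2, 0]
    - [-5, -2.2, 0]
    - [-1, -0.5, 0]
    - [0, 0, 0]
    - [0, 0, 0]
    - [0, 0, 0]
    - [0, 0, 0]
    - [0, 0, 0]
  twist: [0, 0, 0, 0, 0, 0, 0, 0, 0, 0, 0, 9, 9, 9, 8, 0]
  grip: [-1, -1, -1, -1, -1, -1, -1, -1, -1, -1, -1, -1, -1, -1, -1, -1]

```text
time: 21.02
ee_pos: [429.9, -232.3, 409.4]
orientation: [[0.414, 0.91, -0.003], [0.91, -0.414, -0.004], [-0.005, -0.001, -1.0]]
wrist_force: [0.7, -0.1, -0.4]
grip_width: 95.3
```

```bash
python3 -c "
from h import *
snap('w11')"
```

```text
21.025 [ 429.95  -232.266  409.434] toolx 65.55763121872502 tilt [-0.003 -0.004 -1.   ] grip 95.29874460235352 F [ 0.709 -0.139 -0.381] q [-0.604 -0.246  1.995 -0.005  1.393 -1.748]
```

View pics/w11.png

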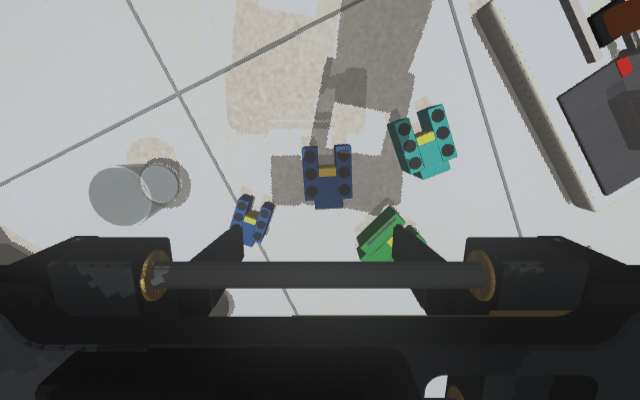

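```bash
python3 -c "
from h import *
im=cv2.imread('pics/w11.png');crop(im,280,130,380,220,8,'pics/w11c.png')"
```

```text
(no output)
```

View pics/w11c.png

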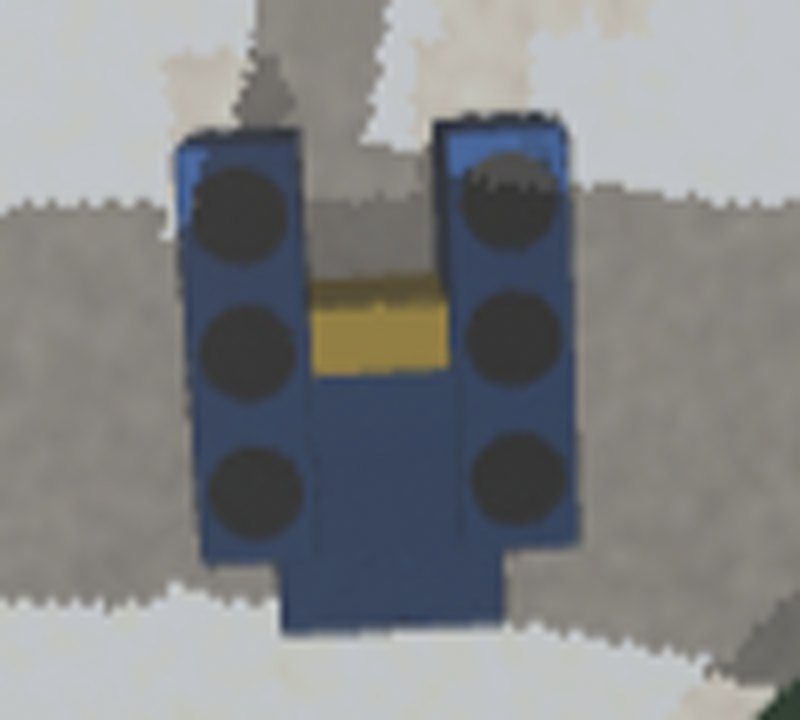

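```bash
python3 - <<'E'
from h import *
c=wc('w11');s=np.load('pics/w11.npz')
k=lambda x,y:(280+x/8,130+y/8)
x=fit(c,[(38,30,0),(38,-30,0),(38,-11,0),(-28,30,0),(-28,-30,0),(-28,-18,0),(12,11,0),(12,-11,0),(-40,18,0),(-40,-18,0)],[k(178,148),k(567,125),k(441,130),k(203,566),k(580,545),k(503,550),k(312,310),k(447,301),k(284,634),k(503,628)],[430,-219,155],40)
print(s['R'].T@(np.r_[x[:2],195]-s['p']))
E
```

```text
fit [ 423.521 -217.201  158.653] rms px 0.43285615242795394 
 [[-0.827 -0.563]
 [ 0.448 -0.463]
 [ 0.363 -0.207]
 [-0.359  0.353]
 [ 0.182  0.486]
 [ 0.251  0.36 ]
 [-0.639 -0.124]
 [ 0.451  0.026]
 [-0.431  0.524]
 [ 0.562 -0.193]]
[ 12.031 -11.847 214.395]
```

Call:
apply_moves:
  delta_pos:
    - [0.6, -0.6, 1]
    - [0.6, -0.6, 2]
    - [0, 0, 2]
    - [0, 0, 2]
    - [0, 0, 2]
    - [0, 0, 2]
    - [0, 0, 1]
    - [0, 0, 0]
  twist: [-2, -1, 0, 0, 0, 0, 0, 0]
  grip: [-1, -1, -1, -1, -1, -1, -1, -1]

```text
time: 22.08
ee_pos: [419.4, -210.6, 276.5]
orientation: [[0.35, 0.937, -0.011], [0.937, -0.35, 0.003], [-0.001, -0.011, -1.0]]
wrist_force: [0.1, -0.5, 0.3]
grip_width: 94.8
```

```bash
python3 -c "
from h import *
snap('w12')
s=bot.sense();print(s['orientation'].T@(np.array([423.5,-217.2,195])-s['ee_pos']))
im=cv2.imread('pics/w12.png');crop(im,230,100,400,270,4,'pics/w12c.png')"
```

```text
22.075 [ 419.417 -210.6    276.492] toolx 69.53281103116568 tilt [-0.011  0.003 -1.   ] grip 94.8360984148276 F [ 0.065 -0.461  0.326] q [-0.579 -0.164  2.159 -0.004  1.157 -1.791]
[-4.562  6.756 82.004]
```

View pics/w12.png

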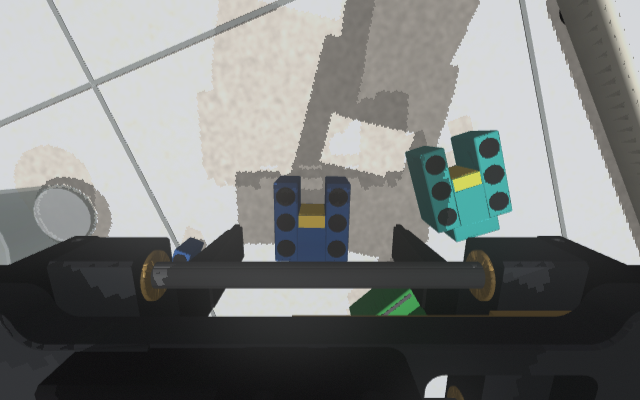

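```bash
python3 - <<'E'
from h import *
c=wc('w12')
a=np.radians(158.65);R=np.array([[np.cos(a),-np.sin(a)],[np.sin(a),np.cos(a)]])
for n,p,z in [("turq FL top",(409,150),40),("turq RL top",(440,232),40),("turq rear top",(455,240),40),("turq base RL",(420,212),0),("green tip",(414,290),40),("smallblue",(205,238),30)]:
  q=ray(c,p,z);print(n,R.T@(q[:2]-[423.5,-217.2]))
k=lambda x,y:(x,y)
fit(c,[(38,30,0),(38,-30,0),(38,11,0),(38,-11,0),(12,11,0),(12,-11,0)],[(274,182),(350,182),(300,181),(325,182),(299,216),(325,216)],[423,-217,158],40)
E
```

```text
turq FL top [ 64.244 -71.871]
turq RL top [   0.024 -102.488]
turq rear top [  -6.589 -115.354]
turq base RL [  5.456 -99.858]
green tip [-51.829 -86.545]
smallblue [-11.761  90.228]
fit [ 422.844 -216.825  159.143] rms px 1.1392410348320205 
 [[-0.891  0.077]
 [ 1.261  0.553]
 [-2.142  1.227]
 [ 1.514  0.402]
 [-0.806 -1.206]
 [ 1.072 -1.037]]
```

Call:
apply_moves:
  delta_pos:
    - [-0.3, 0.4, 1]
    - [-0.1, 0.2, 1.5]
    - [0, 0, 1.5]
    - [0, 0, 1.5]
    - [0, 0, 1.2]
    - [0, 0, 0.6]
    - [0, 0, 0]
  twist: [0.5, 0, 0, 0, 0, 0, 0]
  grip: [-1, -1, -1, -1, -1, -1, -1]

```text
time: 23.0
ee_pos: [423.8, -217.2, 199.8]
orientation: [[0.358, 0.934, -0.009], [0.934, -0.358, 0.001], [-0.002, -0.008, -1.0]]
wrist_force: [0.0, -0.0, -1.1]
grip_width: 95.3
```

```bash
python3 -c "
from h import *
snap('w13')
s=bot.sense();print(s['orientation'].T@(np.array([423.2,-217,195])-s['ee_pos']))"
```

```text
23.0 [ 423.818 -217.244  199.793] toolx 69.00632220518911 tilt [-0.009  0.001 -1.   ] grip 95.31403475469124 F [ 0.006 -0.002 -1.074] q [-0.586 -0.031  2.186 -0.005  0.994 -1.788]
[ 0.027 -0.752  5.165]
```

View pics/w13.png

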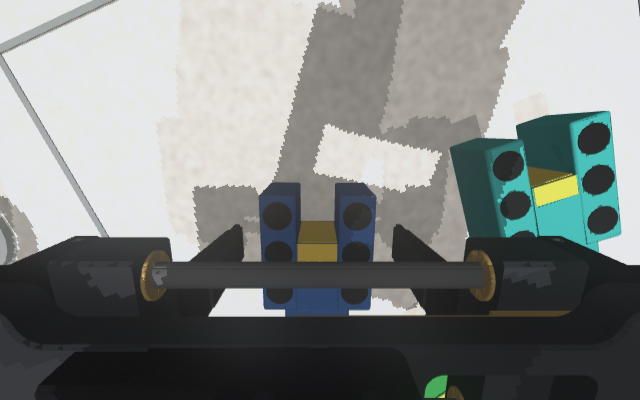

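Call:
apply_moves:
  delta_pos:
    - [0, 0, 0.2]
    - [0, 0, 0]
    - [0, 0, 0]
    - [0, 0, 0]
    - [0, 0, 0]
    - [0, 0, 0]
  twist: [0, 0, 0, 0, 0, 0]
  grip: [1, 1, 1, 1, 1, 1]

```text
time: 23.8
ee_pos: [424.6, -217.7, 199.7]
orientation: [[0.358, 0.934, -0.005], [0.934, -0.358, -0.001], [-0.003, -0.004, -1.0]]
wrist_force: [0.3, -0.6, -0.8]
grip_width: 60.1
```

```bash
python3 -c "
from h import *
s=bot.sense();print(s['ee_pos'],s['orientation'],s['grip_width'])"
```

```text
[ 424.604 -217.718  199.736] [[ 0.358  0.934 -0.005]
 [ 0.934 -0.358 -0.001]
 [-0.003 -0.004 -1.   ]] 60.05165775077146
```

Call:
apply_moves:
  delta_pos:
    - [0, 0, -2]
    - [0, 0, -4]
    - [0, 0, -5]
    - [0, 0, -5]
    - [0, 0, -3]
    - [0, 0, -2]
    - [0, 0, 0]
  twist: [0, 0, 0, 0, 0, 0, 0]
  grip: [1, 1, 1, 1, 1, 1, 1]

```text
time: 24.68
ee_pos: [423.8, -216.2, 408.5]
orientation: [[0.358, 0.933, -0.018], [0.934, -0.358, 0.007], [0.0, -0.019, -1.0]]
wrist_force: [-0.6, 0.2, -3.5]
grip_width: 59.8
```

Call:
apply_moves:
  delta_pos:
    - [2.5, -0.4, 0]
    - [4.5, -0.7, 0]
    - [4.5, -0.7, 0]
    - [4.5, -0.7, 0]
    - [4.5, -0.7, 0]
    - [4.5, -0.7, 0]
    - [4.5, -0.7, 0]
    - [4, -0.6, 0]
    - [2, -0.3, 0]
    - [0, 0, 0]
    - [0, 0, 0]
    - [0, 0, 0]
    - [0, 0, 0]
    - [0, 0, 0]
    - [0, 0, 0]
  twist: [0, 0, 0, 0, 0, 0, 0, 0, 0, -6, -8, -8, -7, -3, 0]
  grip: [1, 1, 1, 1, 1, 1, 1, 1, 1, 1, 1, 1, 1, 1, 1]

```text
time: 26.55
ee_pos: [494.4, 146.7, 371.2]
orientation: [[-0.207, 0.976, -0.072], [0.978, 0.208, 0.005], [0.02, -0.07, -0.997]]
wrist_force: [-0.2, -0.2, -3.3]
grip_width: 60.0
```

```bash
python3 -c "
from h import *
snap('w14')
s=bot.sense();print(s['orientation'].T@(np.array([502,138.3,291])-s['ee_pos']))"
```

```text
26.55 [494.436 146.684 371.175] toolx 101.9557242622296 tilt [-0.072  0.005 -0.997] grip 59.991179805448546 F [-0.224 -0.216 -3.317] q [ 0.181 -0.137  1.967  0.019  1.381 -1.604]
[-11.367  11.315  79.26 ]
```

View pics/w14.png

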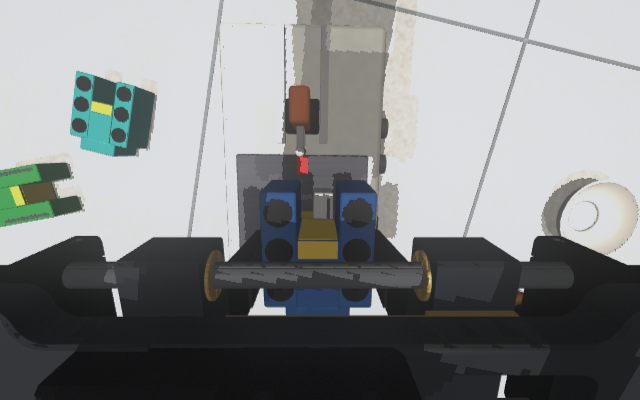

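Call:
apply_moves:
  delta_pos:
    - [0, 6, 0]
    - [0, 6, 0]
    - [0, 0, 0]
    - [0, -2, 0]
    - [0, -2, 0]
    - [0, -2, 0]
    - [0, -2, 0]
    - [0, -2, 0]
    - [0, -2, 0]
    - [0, 0, 0]
  twist: [0, 0, 0, 0, 0, 0, 0, 0, 0, 0]
  grip: [1, 1, 1, 1, 1, 1, 1, 1, 1, 1]

```text
time: 27.85
ee_pos: [487.3, 145.8, 360.6]
orientation: [[-0.199, 0.976, -0.091], [0.98, 0.2, 0.002], [0.02, -0.089, -0.996]]
wrist_force: [0.5, 0.3, -3.3]
grip_width: 59.7
```

Call:
apply_moves:
  delta_pos:
    - [-0.5, 0.8, 2]
    - [-0.5, 0.8, 2]
    - [0, 0, 0]
    - [0, 4, 0]
    - [0, 4, 0]
    - [0, 0, 0]
  twist: [0, 0, 0, 0, 0, 0]
  grip: [1, 1, 1, 1, 1, 1]

```text
time: 28.6
ee_pos: [581.9, 155.9, 313.7]
orientation: [[-0.197, 0.977, -0.086], [0.98, 0.198, 0.003], [0.02, -0.084, -0.996]]
wrist_force: [0.3, -0.5, -2.6]
grip_width: 59.6
```

Call:
apply_moves:
  delta_pos:
    - [0, -2, 0]
    - [0, -2, 0]
    - [0, -2, 0]
    - [0, -2, 0]
    - [0, 0, 0]
  twist: [0, 0, 0, 0, 0]
  grip: [1, 1, 1, 1, 1]

```text
time: 29.22
ee_pos: [499.6, 140.0, 323.7]
orientation: [[-0.197, 0.977, -0.085], [0.98, 0.198, 0.004], [0.02, -0.083, -0.996]]
wrist_force: [0.7, -0.9, -2.9]
grip_width: 59.8
```

Call:
apply_moves:
  delta_pos:
    - [0, 0, 0]
    - [0, 0, 0]
    - [0, 0, 0]
  twist: [8, 8, 0]
  grip: [1, 1, 1]

```text
time: 29.6
ee_pos: [499.8, 140.3, 325.8]
orientation: [[0.087, 0.993, -0.082], [0.996, -0.087, 0.004], [-0.003, -0.082, -0.997]]
wrist_force: [0.3, 0.2, -4.0]
grip_width: 59.9
```

Call:
apply_moves:
  delta_pos:
    - [0, 0, 0]
    - [0, 0, 0]
    - [0, 0, 0]
  twist: [-8, -8, 0]
  grip: [1, 1, 1]

```text
time: 29.98
ee_pos: [500.5, 140.6, 326.7]
orientation: [[-0.204, 0.976, -0.08], [0.979, 0.205, 0.005], [0.021, -0.077, -0.997]]
wrist_force: [0.1, 0.5, -3.6]
grip_width: 59.9
```

Call:
apply_moves:
  delta_pos:
    - [0, 0, -2]
    - [0, 0, -2]
    - [0, 0, 0]
  twist: [0, 0, 0]
  grip: [1, 1, 1]

```text
time: 30.35
ee_pos: [504.5, 140.5, 370.5]
orientation: [[-0.201, 0.976, -0.078], [0.979, 0.202, 0.005], [0.021, -0.075, -0.997]]
wrist_force: [-0.3, -0.2, -4.2]
grip_width: 60.0
```

Call:
apply_moves:
  delta_pos:
    - [0, 0, 0]
    - [0, 0, 0]
    - [0, 0, 0]
    - [0, 0, 0]
    - [0, 0, 0]
    - [0, 0, 0]
    - [0, 0, 0]
    - [0, 0, 0]
  twist: [2, -2, 2, -2, 2, -2, 2, -2]
  grip: [1, 1, 1, 1, 1, 1, 1, 1]

```text
time: 31.35
ee_pos: [503.9, 140.4, 368.6]
orientation: [[-0.2, 0.976, -0.081], [0.98, 0.201, 0.005], [0.021, -0.079, -0.997]]
wrist_force: [0.1, 0.0, -2.9]
grip_width: 59.5
```

Call:
apply_moves:
  delta_pos:
    - [5, 0, 0]
    - [5, 0, 0]
    - [5, 0, 0]
    - [0, 0, 0]
  twist: [0, 0, 0, 0]
  grip: [1, 1, 1, 1]

```text
time: 31.85
ee_pos: [473.7, 290.6, 372.4]
orientation: [[-0.201, 0.976, -0.079], [0.979, 0.202, 0.005], [0.021, -0.076, -0.997]]
wrist_force: [0.2, -1.3, -3.5]
grip_width: 59.8
```

Call:
apply_moves:
  delta_pos:
    - [-5, 0, 0]
    - [-5, 0, 0]
    - [-5, 0, 0]
    - [0, 0, 0]
  twist: [0, 0, 0, 0]
  grip: [1, 1, 1, 1]

```text
time: 32.35
ee_pos: [505.0, 139.0, 369.4]
orientation: [[-0.208, 0.975, -0.078], [0.978, 0.208, 0.003], [0.019, -0.076, -0.997]]
wrist_force: [-1.6, 1.2, -4.1]
grip_width: 59.8
```

Call:
apply_moves:
  delta_pos:
    - [0, 2, 0]
    - [0, 2, 0]
    - [0, 2, 0]
    - [0, 2, 0]
    - [0, 2, 0]
    - [0, 2, 0]
    - [0, 0, 0]
  twist: [0, 0, 0, 0, 0, 0, 0]
  grip: [1, 1, 1, 1, 1, 1, 1]

```text
time: 33.22
ee_pos: [624.9, 164.1, 359.4]
orientation: [[-0.209, 0.975, -0.08], [0.978, 0.21, 0.004], [0.021, -0.077, -0.997]]
wrist_force: [-0.2, 0.5, -3.5]
grip_width: 59.9
```

Call:
apply_moves:
  delta_pos:
    - [0, -6, 0]
    - [0, -6, 0]
    - [0, 0, 0]
  twist: [0, 0, 0]
  grip: [1, 1, 1]

```text
time: 33.6
ee_pos: [503.3, 138.3, 363.8]
orientation: [[-0.211, 0.973, -0.09], [0.977, 0.212, 0.002], [0.021, -0.088, -0.996]]
wrist_force: [1.2, -0.5, -3.5]
grip_width: 59.8
```

```bash
python3 - <<'E'
from h import *
snap('w15')
im=cv2.imread('pics/w15.png');crop(im,220,110,420,270,4,'pics/w15c.png')
R0=np.array([[0.358,0.934,-0.005],[0.934,-0.358,-0.001],[-0.003,-0.004,-1.0]]);p0=np.array([424.604,-217.718,199.736])
a=np.radians(158.9);B=np.array([[np.cos(a),-np.sin(a),0],[np.sin(a),np.cos(a),0],[0,0,1]])
bt=R0.T@(np.array([423.2,-217,0])-p0);Bt=R0.T@B
np.savez('pics/grasp.npz',bt=bt,Bt=Bt);print(bt,Bt)
s=bot.sense();R,p=s['orientation'],s['ee_pos']
for n,q in dict(bottom=(0,0,0),rear=(-40,0,0),front=(38,0,0),topfront=(38,0,40)).items(): print(n,R@(Bt@np.array(q,float)+bt)+p)
pts=np.array([(38,30,40),(38,-30,40),(12,11,40),(12,-11,40)],float)
print(proj(wc('w15'),(R@(Bt@pts.T+bt[:,None])).T+p))
E
```

```text
33.6 [503.271 138.346 363.834] toolx 102.15866771184244 tilt [-0.09   0.002 -0.996] grip 59.75211606274333 F [ 1.221 -0.483 -3.539] q [ 0.162 -0.112  1.958  0.017  1.385 -1.626]
[  0.767  -0.769 199.742] [[ 0.002 -1.    -0.003]
 [-1.    -0.002 -0.004]
 [ 0.004  0.003 -1.   ]]
bottom [486.869 139.723 166.149]
rear [525.862 148.098 162.947]
front [449.825 131.766 169.191]
topfront [453.167 131.504 209.05 ]
[[257.904 196.83 ]
 [378.845 197.074]
 [296.996 245.886]
 [339.481 245.988]]
```

View pics/w15c.png

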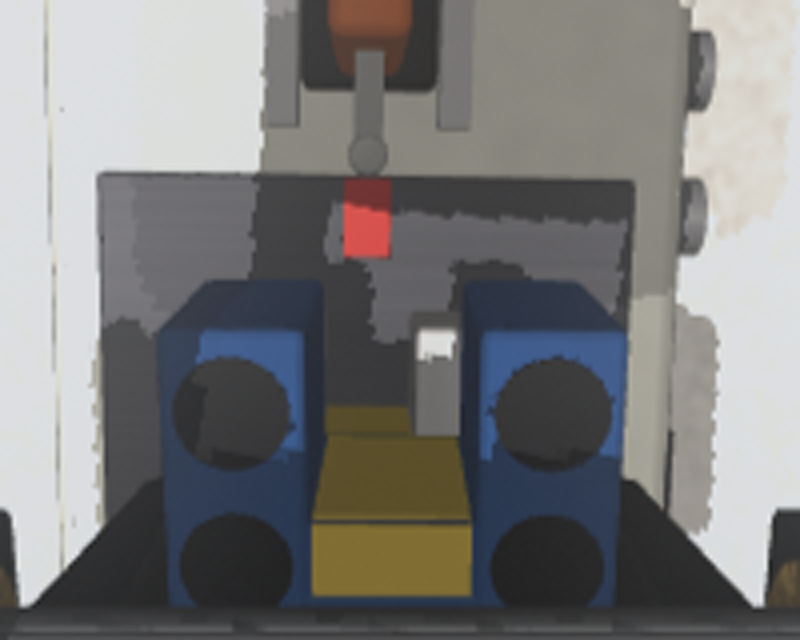

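```bash
python3 - <<'E'
from h import *
c=wc('w15');s=np.load('pics/w15.npz');R,p=s['R'],s['p'];g=np.load('pics/grasp.npz');Bt,bt=g['Bt'],g['bt']
k=lambda x,y:(220+x/4,110+y/4)
pts=np.array([(38,30,40),(38,-30,40),(12,11,40),(12,-11,40),(12,11,0),(12,-11,0),(38,11,0),(38,-11,0),(38,11,40),(38,-11,40)],float)
uv=np.array([k(159,335),k(628,335),k(312,522),k(471,522),k(326,436),k(461,436),k(323,283),k(463,283),k(304,331),k(481,331)])
from scipy.spatial.transform import Rotation as Ro
def f(v):
    b=bt+v[:3]; Q=R@Bt@Ro.from_rotvec(v[3:]/100).as_matrix()
    return (proj(c,pts@Q.T+(R@b+p))-uv).ravel()
for n in(3,6):
    r=least_squares(lambda v:f(np.r_[v,np.zeros(6-n)]),np.zeros(n));v=np.r_[r.x,np.zeros(6-n)]
    print(r.x,np.sqrt(np.mean(r.fun**2)));b=bt+v[:3];Q=R@Bt@Ro.from_rotvec(v[3:]/100).as_matrix()
    for nm,q in dict(bottom=(0,0,0),rear=(-40,0,0),front=(38,0,0)).items(): print(nm,Q@np.array(q,float)+R@b+p)
    if n==6: np.savez('pics/grasp2.npz',b=b,B=Bt@Ro.from_rotvec(v[3:]/100).as_matrix())
E
```

```text
[-0.206  1.555  3.729] 0.5123799956317824
bottom [485.578 139.506 161.135]
rear [524.559 147.885 157.798]
front [448.547 131.545 164.304]
[-0.101  1.758  3.487 -0.275  0.769  0.122] 0.4757950770753139
bottom [485.776 139.651 161.361]
rear [524.772 148.075 158.332]
front [448.729 131.648 164.238]
```

Call:
apply_moves:
  delta_pos:
    - [-0.3, 0.7, 1]
    - [-0.2, 0.7, 1]
    - [-0.1, 0.6, 1]
    - [0, 0, 0.8]
    - [0, 0, 0.5]
    - [0, 0, 0]
  twist: [0.9, 0, 0, 0, 0, 0]
  grip: [1, 1, 1, 1, 1, 1]

```text
time: 34.4
ee_pos: [526.3, 137.1, 317.2]
orientation: [[-0.194, 0.977, -0.086], [0.981, 0.195, 0.003], [0.02, -0.084, -0.996]]
wrist_force: [0.2, 0.2, -4.1]
grip_width: 60.2
```

```bash
python3 - <<'E'
from h import *
snap('w16')
im=cv2.imread('pics/w16.png');crop(im,220,90,420,250,4,'pics/w16c.png')
s=np.load('pics/w16.npz');R,p=s['R'],s['p'];g=np.load('pics/grasp2.npz')
for nm,q in dict(bottom=(0,0,0),rear=(-40,0,0),front=(38,0,0)).items(): print(nm,R@(g['B']@np.array(q,float)+g['b'])+p)
rear=R@(g['B']@np.array((-40,0,0.))+g['b'])+p
print(R.T@(np.array([541,146,rear[2]])-rear))
E
```

```text
34.4 [526.282 137.122 317.174] toolx 101.19350852922814 tilt [-0.086  0.003 -0.996] grip 60.217900256212026 F [ 0.15   0.241 -4.092] q [ 0.153 -0.019  1.952  0.017  1.294 -1.619]
bottom [509.551 138.56  114.637]
rear [548.695 146.321 111.745]
front [472.364 131.187 117.384]
[ 1.179 -7.582  0.664]
```

View pics/w16c.png

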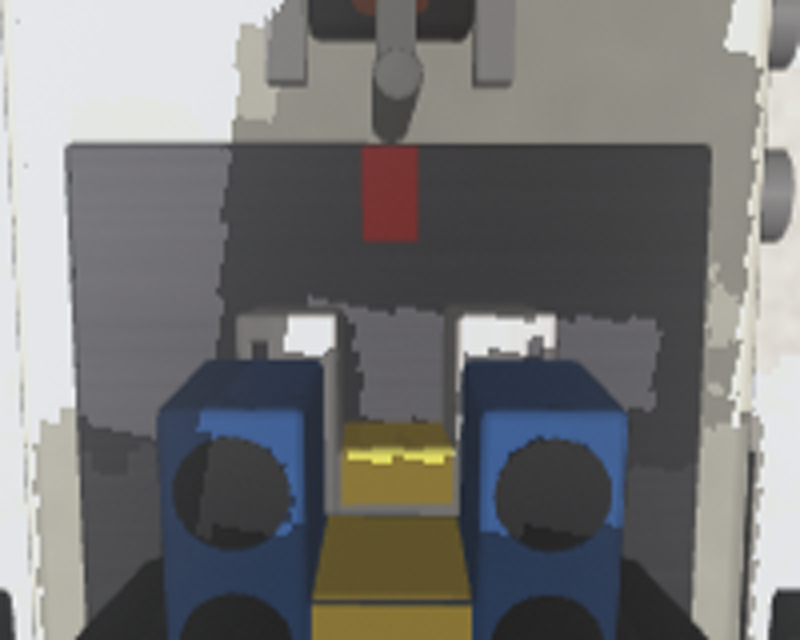

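Call:
apply_moves:
  delta_pos:
    - [0.1, -0.4, 0.3]
    - [0, -0.2, 0.4]
    - [0, 0, 0.4]
    - [0, 0, 0]
  twist: [0, 0, 0, 0]
  grip: [1, 1, 1, 1]

```text
time: 34.95
ee_pos: [518.7, 137.1, 307.6]
orientation: [[-0.194, 0.977, -0.084], [0.981, 0.195, 0.003], [0.02, -0.081, -0.996]]
wrist_force: [-0.2, -0.1, -3.9]
grip_width: 59.9
```

```bash
python3 - <<'E'
from h import *
snap('w17')
im=cv2.imread('pics/w17.png');crop(im,220,90,420,250,4,'pics/w17c.png')
s=np.load('pics/w17.npz');R,p=s['R'],s['p'];g=np.load('pics/grasp2.npz')
rear=R@(g['B']@np.array((-40,0,0.))+g['b'])+p
print(rear,R.T@(np.array([541,146,rear[2]])-rear))
E
```

```text
34.95 [518.697 137.096 307.562] toolx 101.21422943064532 tilt [-0.084  0.003 -0.996] grip 59.8988968858707 F [-0.246 -0.067 -3.86 ] q [ 0.155 -0.026  1.976  0.017  1.274 -1.618]
[541.661 146.394 102.198] [-0.258 -0.723  0.054]
```

View pics/w17c.png

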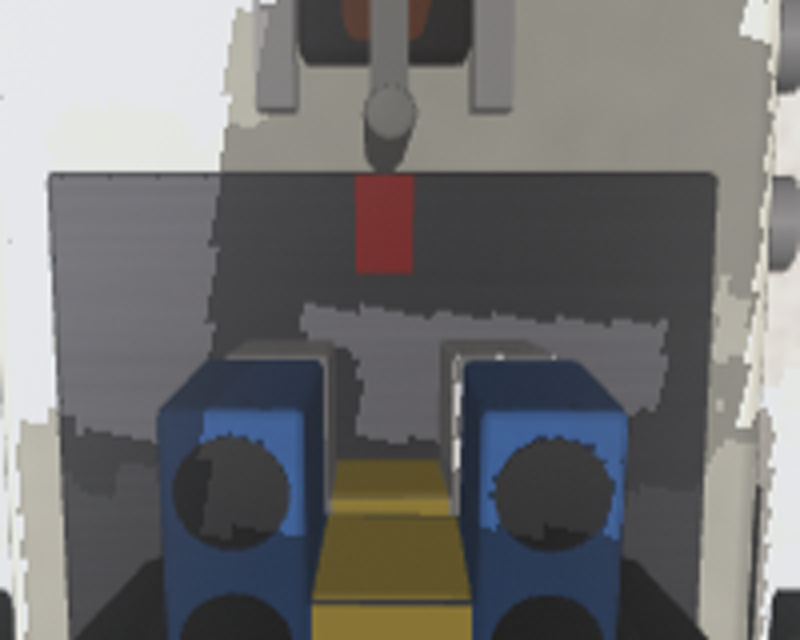

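Call:
apply_moves:
  delta_pos:
    - [0, 0, 0.4]
    - [0, 0, 0.3]
    - [0, 0, 0]
  twist: [0, 0, 0]
  grip: [1, 1, 1]

```text
time: 35.38
ee_pos: [518.4, 137.1, 300.5]
orientation: [[-0.194, 0.977, -0.083], [0.981, 0.195, 0.003], [0.02, -0.081, -0.997]]
wrist_force: [0.1, 0.3, -3.7]
grip_width: 59.6
```

Call:
apply_moves:
  delta_pos:
    - [0, 0, 0.25]
    - [0, 0, 0]
  twist: [0, 0]
  grip: [1, 1]

```text
time: 35.62
ee_pos: [518.2, 137.1, 297.9]
orientation: [[-0.194, 0.977, -0.083], [0.981, 0.195, 0.003], [0.02, -0.081, -0.997]]
wrist_force: [0.3, -0.4, -2.8]
grip_width: 59.6
```

Call:
apply_moves:
  delta_pos:
    - [0, 0, 0.2]
  twist: [0]
  grip: [1]

```text
time: 35.75
ee_pos: [518.2, 137.2, 296.1]
orientation: [[-0.194, 0.977, -0.082], [0.981, 0.195, 0.004], [0.02, -0.08, -0.997]]
wrist_force: [-0.1, 0.1, -3.0]
grip_width: 59.8
```

Call:
apply_moves:
  delta_pos:
    - [0, 0, 0.2]
  twist: [0]
  grip: [1]

```text
time: 35.88
ee_pos: [518.0, 137.2, 294.0]
orientation: [[-0.194, 0.977, -0.082], [0.981, 0.195, 0.004], [0.02, -0.08, -0.997]]
wrist_force: [-0.4, -0.6, -3.2]
grip_width: 59.6
```

Call:
apply_moves:
  delta_pos:
    - [0, 0, 0.15]
  twist: [0]
  grip: [1]

```text
time: 36.0
ee_pos: [518.0, 137.2, 293.0]
orientation: [[-0.194, 0.977, -0.082], [0.981, 0.195, 0.003], [0.019, -0.08, -0.997]]
wrist_force: [-2.4, -0.6, 3.5]
grip_width: 59.8
```

Call:
apply_moves:
  delta_pos:
    - [0, 0, 0.15]
  twist: [0]
  grip: [1]

```text
time: 36.12
ee_pos: [518.2, 137.2, 292.9]
orientation: [[-0.194, 0.978, -0.081], [0.981, 0.195, 0.003], [0.019, -0.079, -0.997]]
wrist_force: [-3.7, -1.0, 6.6]
grip_width: 60.0
```

Call:
apply_moves:
  delta_pos:
    - [0, 0, 0]
    - [0, 0, 0]
    - [0, 0, 0]
    - [0, 0, 0]
    - [0, 0, 0]
  twist: [0, 0, 0, 0, 0]
  grip: [-1, -1, -1, -1, -1]

```text
time: 36.75
ee_pos: [518.9, 137.4, 293.8]
orientation: [[-0.194, 0.978, -0.078], [0.981, 0.195, 0.004], [0.019, -0.076, -0.997]]
wrist_force: [-0.2, -0.3, 0.2]
grip_width: 94.7
```

```bash
python3 - <<'E'
from h import *
snap('w18')
im=cv2.imread('pics/w18.png');crop(im,220,90,420,250,4,'pics/w18c.png')
E
```

```text
36.75 [518.855 137.362 293.802] toolx 101.21659521353659 tilt [-0.078  0.004 -0.997] grip 94.69612765104705 F [-0.186 -0.288  0.158] q [ 0.156 -0.012  1.987  0.017  1.243 -1.618]
```

View pics/w18c.png

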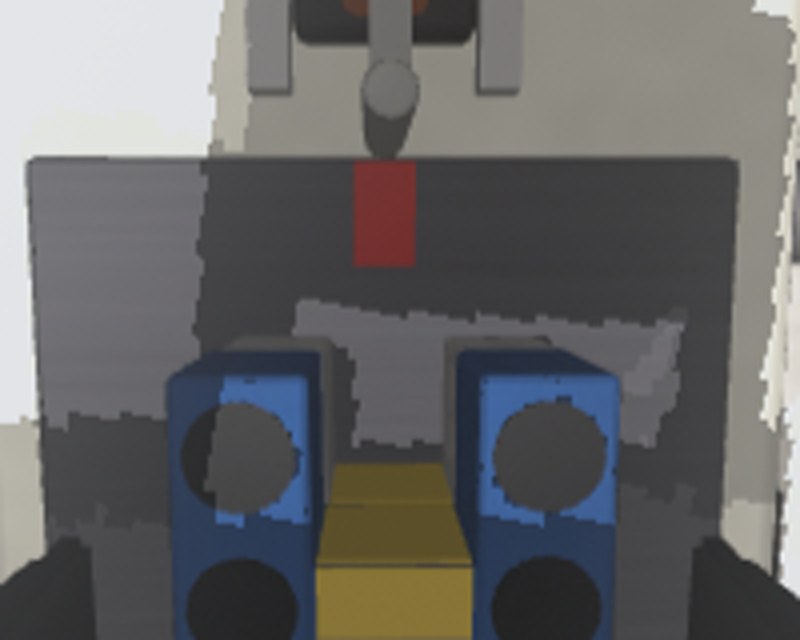

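```bash
python3 - <<'E'
from h import *
c=wc('w18')
k=lambda x,y:(220+x/4,90+y/4)
fit(c,[(49,6,0),(49,-6,0),(69,6,0),(69,-6,0),(70,70,0),(70,-70,0)],[k(354,267),k(416,267),k(354,161),k(416,161),k(27,158),k(738,158)],[500,139,-169],51)
fit(c,[(38,30,40),(38,-30,40),(38,11,40),(38,-11,40),(12,11,40),(12,-11,40),(12,11,0),(12,-11,0)],[k(167,379),k(620,379),k(309,376),k(480,376),k(316,566),k(472,566),k(329,505),k(460,505)],[500,139,-169],91)
fit(c,[(38,11,0),(38,-11,0),(12,11,0),(12,-11,0)],[k(333,338),k(444,338),k(333,463),k(444,463)],[500,139,-169],51)
E
```

```text
fit [ 500.393  137.715 -168.747] rms px 0.6484518445261148 
 [[ 0.14  -0.011]
 [-0.112 -0.038]
 [-0.035  0.342]
 [-0.051  0.341]
 [-1.479 -0.238]
 [ 1.574 -0.236]]
fit [ 502.15   138.221 -168.673] rms px 0.8660412982033704 
 [[-0.949 -0.464]
 [ 1.489 -1.027]
 [ 0.374  0.107]
 [ 0.042 -0.1  ]
 [-0.659  1.156]
 [ 1.517  0.826]
 [-1.127 -0.07 ]
 [-1.155 -0.297]]
fit [ 502.847  138.79  -168.897] rms px 0.3505978718356986 
 [[ 0.058 -0.431]
 [-0.028 -0.44 ]
 [ 0.295  0.483]
 [-0.325  0.416]]
```

Call:
apply_moves:
  delta_pos:
    - [0, 0, -1]
    - [0, 0, -2]
    - [0, 0, -2]
    - [0, 0, 0]
    - [0, 0, 0]
    - [0, 0, 0]
    - [0, 0, 0]
    - [0, 0, 0]
    - [0, 0, 0]
    - [0, 0, 0]
    - [0, 0, 0]
    - [0, 0, 0]
  twist: [0, 0, 0, 0, 0, 0, 0, 0, 0, 0, 0, 0]
  grip: [-1, -1, -1, 1, 1, 1, 1, 1, 1, 1, 1, 1]

```text
time: 38.3
ee_pos: [522.8, 137.1, 346.8]
orientation: [[-0.194, 0.978, -0.079], [0.981, 0.195, 0.004], [0.019, -0.076, -0.997]]
wrist_force: [-1.3, 0.1, 0.0]
grip_width: 10.3
```

```bash
python3 - <<'E'
from h import *
snap('w19')
s=np.load('pics/w19.npz');print("tip",s['p']+190*s['R'][:,2])
E
```

```text
38.3 [522.82  137.091 346.813] toolx 101.2165851052089 tilt [-0.079  0.004 -0.997] grip 10.269474479927592 F [-1.256  0.132  0.019] q [ 0.154 -0.057  1.936  0.017  1.34  -1.618]
tip [507.883 137.861 157.402]
```

View pics/w19.png

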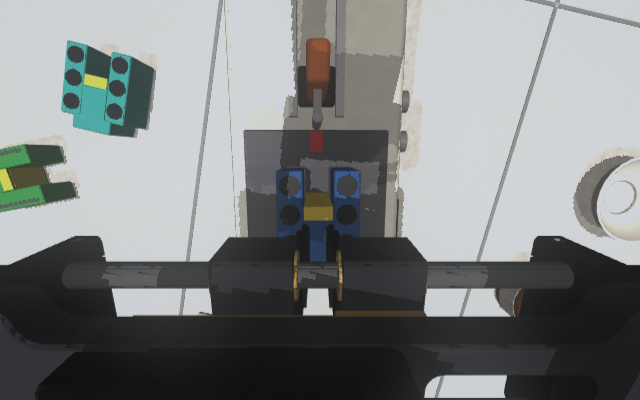

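Call:
apply_moves:
  delta_pos:
    - [0, 0, 0.5]
    - [0, 0, 0.6]
    - [0, 0, 0.6]
    - [0, 0, 0.3]
    - [0, 0, 0]
  twist: [0, 0, 0, 0, 0]
  grip: [1, 1, 1, 1, 1]

```text
time: 38.98
ee_pos: [520.9, 137.2, 324.8]
orientation: [[-0.194, 0.978, -0.08], [0.981, 0.195, 0.004], [0.019, -0.077, -0.997]]
wrist_force: [-0.4, -0.9, 0.2]
grip_width: 0.6
```

Call:
apply_moves:
  delta_pos:
    - [0, 0, 0.3]
  twist: [0]
  grip: [1]

```text
time: 39.1
ee_pos: [520.8, 137.2, 322.1]
orientation: [[-0.194, 0.978, -0.079], [0.981, 0.195, 0.004], [0.019, -0.077, -0.997]]
wrist_force: [0.3, -0.0, -0.1]
grip_width: 0.4
```

Call:
apply_moves:
  delta_pos:
    - [0, 0.05, 0.25]
  twist: [0]
  grip: [1]

```text
time: 39.22
ee_pos: [521.3, 137.3, 321.2]
orientation: [[-0.195, 0.978, -0.08], [0.981, 0.196, 0.004], [0.019, -0.077, -0.997]]
wrist_force: [-6.7, -1.8, 14.8]
grip_width: 0.4
```

Call:
apply_moves:
  delta_pos:
    - [0, 0.05, 0.25]
  twist: [0]
  grip: [1]

```text
time: 39.35
ee_pos: [521.7, 137.5, 321.3]
orientation: [[-0.195, 0.978, -0.081], [0.981, 0.196, 0.003], [0.019, -0.078, -0.997]]
wrist_force: [-7.5, -0.9, 15.0]
grip_width: 0.4
```

Call:
apply_moves:
  delta_pos:
    - [0, 0, -1]
    - [0, 0, -2]
    - [0, 0, -2]
    - [0, 0, 0]
  twist: [0, 0, 0, 0]
  grip: [1, 1, 1, 1]

```text
time: 39.85
ee_pos: [526.5, 137.3, 376.0]
orientation: [[-0.195, 0.978, -0.077], [0.981, 0.196, 0.004], [0.019, -0.075, -0.997]]
wrist_force: [-0.6, 0.4, -0.2]
grip_width: 0.4
```

```bash
python3 - <<'E'
from h import *
snap('w20')
s=np.load('pics/w20.npz');print("tip",s['p']+190*s['R'][:,2])
im=cv2.imread('pics/w20.png');crop(im,220,10,420,250,2.5,'pics/w20c.png')
E
```

```text
39.85 [526.488 137.337 376.043] toolx 101.2350854078734 tilt [-0.077  0.004 -0.997] grip 0.43711355535123464 F [-0.587  0.402 -0.192] q [ 0.154 -0.074  1.901  0.016  1.39  -1.618]
tip [511.903 138.093 186.605]
```

View pics/w20c.png

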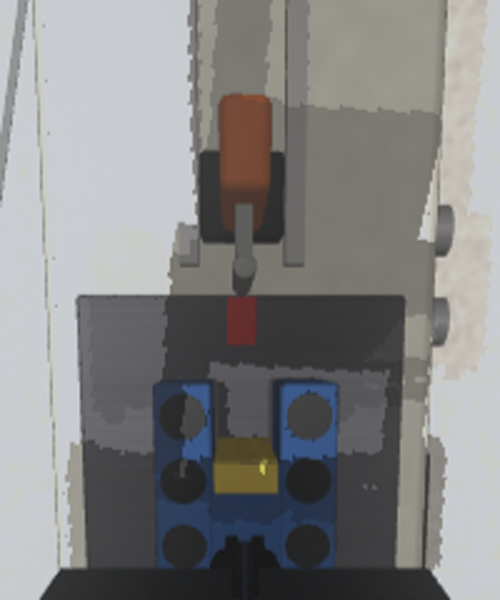

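```bash
python3 - <<'E'
from h import *
c=wc('w20');s=np.load('pics/w20.npz')
k=lambda x,y:(220+x/2.5,10+y/2.5)
fit(c,[(49,6,0),(49,-6,0),(69,6,0),(69,-6,0),(70,70,0),(70,-70,0)],[k(227,345),k(256,345),k(227,297),k(256,297),k(77,297),k(405,297)],[500,139,-169],51)
fit(c,[(38,30,0),(38,-30,0),(12,11,0),(12,-11,0),(38,11,0),(38,-11,0)],[k(155,385),k(338,383),k(214,459),k(278,459),k(211,383),k(279,383)],[500,139,-169],131)
g=fit(c,[(14,8,0),(14,-8,0),(-14,8,0),(-14,-8,0)],[k(220,96),k(271,96),k(220,188),k(271,188)],[392,116,-169],131)
X=np.array([np.cos(np.radians(-168.75)),np.sin(np.radians(-168.75))])
t=np.r_[g[:2]+X*40,110];tip=s['p']+190*s['R'][:,2]
print(t,s['R'].T@(t-tip))
E
```

```text
fit [ 500.697  137.791 -168.735] rms px 0.49873665229719927 
 [[ 0.226  0.42 ]
 [-0.118  0.407]
 [ 0.126  0.303]
 [-0.089  0.303]
 [-0.916 -0.683]
 [ 0.788 -0.665]]
fit [ 501.876  138.233 -168.441] rms px 0.8927054580575464 
 [[-1.392 -0.985]
 [ 0.639 -0.731]
 [-0.635  1.525]
 [ 0.814  1.276]
 [ 0.106 -0.358]
 [ 0.49  -0.558]]
fit [ 394.515  116.635 -168.726] rms px 1.043511754741792 
 [[-0.546 -1.433]
 [ 0.511 -1.322]
 [-0.267  1.418]
 [ 0.312  1.474]]
[355.284 108.831 110.   ] [   0.365 -153.166   88.285]
```

Call:
apply_moves:
  delta_pos:
    - [0, -2, 0]
    - [0, -3.5, 0]
    - [0, -3.5, 0]
    - [0, -3.5, 0]
    - [0, -2.6, 0]
    - [0, 0, 0]
    - [0, 0, 0]
  twist: [0, 0, 0, 0, 0, 0, 0]
  grip: [1, 1, 1, 1, 1, 1, 1]

```text
time: 40.78
ee_pos: [373.9, 106.8, 381.7]
orientation: [[-0.195, 0.977, -0.086], [0.981, 0.195, 0.003], [0.019, -0.084, -0.996]]
wrist_force: [-0.2, 0.2, 0.3]
grip_width: 0.2
```

```bash
python3 - <<'E'
from h import *
snap('w21')
s=np.load('pics/w21.npz');tip=s['p']+190*s['R'][:,2];print("tip",tip, s['R'].T@(np.array([355.3,108.8,110])-tip))
E
```

```text
40.775 [373.929 106.846 381.73 ] toolx 101.21839544861781 tilt [-0.086  0.003 -0.996] grip 0.24239522847739267 F [-0.159  0.195  0.268] q [ 0.136 -0.468  2.205  0.014  1.489 -1.633]
tip [357.614 107.356 192.432] [ 0.266  4.92  82.33 ]
```

View pics/w21.png

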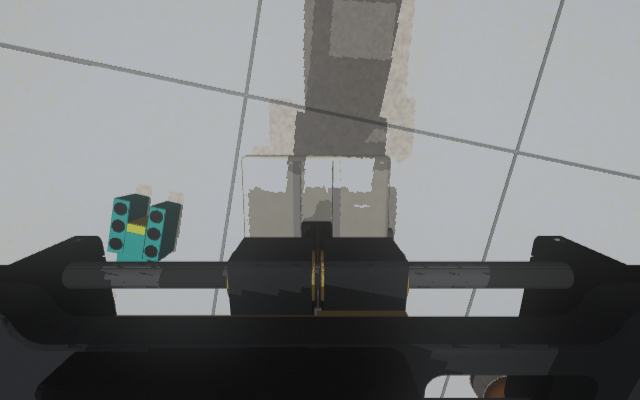

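Call:
apply_moves:
  delta_pos:
    - [0, 0, 1.5]
    - [0, 0, 2.5]
    - [0, 0, 2.5]
    - [0, 0, 1.5]
    - [0, 0, 0]
  twist: [0, 0, 0, 0, 0]
  grip: [1, 1, 1, 1, 1]

```text
time: 41.45
ee_pos: [368.4, 107.3, 295.7]
orientation: [[-0.194, 0.977, -0.091], [0.981, 0.195, 0.002], [0.02, -0.089, -0.996]]
wrist_force: [-1.0, 0.4, 0.3]
grip_width: 0.7
```

```bash
python3 - <<'E'
from h import *
snap('w22')
s=np.load('pics/w22.npz');tip=s['p']+190*s['R'][:,2];print("tip",tip, s['R'].T@(np.array([355.3,108.8,110])-tip))
im=bot.get_image("side");cv2.imwrite("pics/side22.png",cv2.resize(im[120:240,200:400,::-1],None,fx=4,fy=4,interpolation=cv2.INTER_CUBIC))
E
```

```text
41.45 [368.357 107.319 295.672] toolx 101.2085617392397 tilt [-0.091  0.002 -0.996] grip 0.7000460516715953 F [-0.979  0.389  0.336] q [ 0.139 -0.399  2.307  0.015  1.324 -1.632]
tip [351.019 107.687 106.466] [ 0.329  4.084 -3.908]
```

View pics/side22.png

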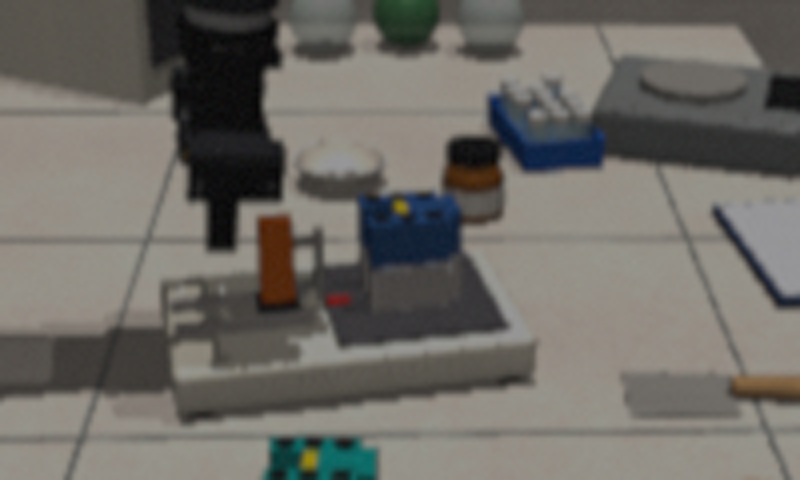

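Call:
apply_moves:
  delta_pos:
    - [0, 1, -0.1]
    - [0, 1, -0.1]
    - [0, 1, -0.1]
    - [0, 1, -0.1]
  twist: [0, 0, 0, 0]
  grip: [1, 1, 1, 1]

```text
time: 42.05
ee_pos: [410.8, 115.7, 299.2]
orientation: [[-0.194, 0.977, -0.089], [0.981, 0.195, 0.002], [0.019, -0.087, -0.996]]
wrist_force: [-3.9, -0.8, -0.4]
grip_width: 0.2
```

Call:
apply_moves:
  delta_pos:
    - [0, 0.8, -0.1]
    - [0, 0.8, -0.1]
  twist: [0, 0]
  grip: [1, 1]

```text
time: 42.3
ee_pos: [427.9, 119.0, 299.2]
orientation: [[-0.194, 0.977, -0.09], [0.981, 0.195, 0.002], [0.019, -0.088, -0.996]]
wrist_force: [-3.3, -0.2, -1.5]
grip_width: 0.8
```

```bash
python3 - <<'E'
from h import *
s=bot.sense();tip=s['ee_pos']+190*s['orientation'][:,2];print("tip",tip,s['wrist_force'])
im=bot.get_image("side");cv2.imwrite("pics/side23.png",cv2.resize(im[120:240,200:400,::-1],None,fx=4,fy=4,interpolation=cv2.INTER_CUBIC))
E
```

```text
tip [410.691 119.398 110.007] [-3.287 -0.218 -1.53 ]
```

View pics/side23.png

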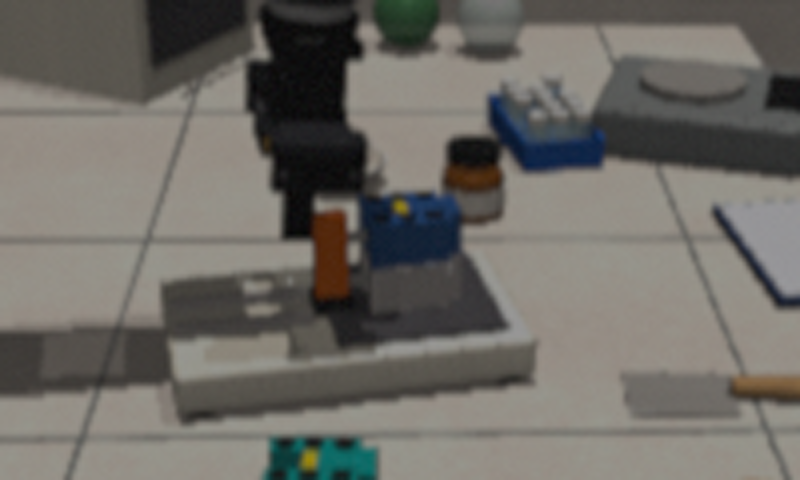

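Call:
apply_moves:
  delta_pos:
    - [0, 0.5, -0.05]
  twist: [0]
  grip: [1]

```text
time: 42.48
ee_pos: [432.8, 120.0, 299.4]
orientation: [[-0.195, 0.976, -0.096], [0.981, 0.196, 0.001], [0.019, -0.094, -0.995]]
wrist_force: [-20.2, -4.7, 11.7]
grip_width: 0.3
```

Call:
apply_moves:
  delta_pos:
    - [0, 0.3, 0]
  twist: [0]
  grip: [1]

```text
time: 42.6
ee_pos: [434.5, 120.4, 299.3]
orientation: [[-0.195, 0.975, -0.106], [0.981, 0.196, -0.002], [0.019, -0.105, -0.994]]
wrist_force: [-16.2, -4.5, 12.5]
grip_width: 0.7
```

Call:
apply_moves:
  delta_pos:
    - [0, 0.3, 0]
  twist: [0]
  grip: [1]

```text
time: 42.72
ee_pos: [436.1, 120.7, 299.3]
orientation: [[-0.195, 0.974, -0.116], [0.981, 0.196, -0.004], [0.019, -0.114, -0.993]]
wrist_force: [-15.5, -4.3, 9.8]
grip_width: 0.4
```

Call:
apply_moves:
  delta_pos:
    - [0, -0.7, 0]
    - [0, -1.5, 0]
    - [0, -1.5, 0]
    - [0, 0, 0]
  twist: [0, 0, 0, 0]
  grip: [1, 1, 1, 1]

```text
time: 43.22
ee_pos: [401.0, 113.6, 306.6]
orientation: [[-0.195, 0.975, -0.105], [0.981, 0.196, -0.002], [0.019, -0.103, -0.995]]
wrist_force: [0.8, 0.7, 0.5]
grip_width: 0.1
```

```bash
python3 - <<'E'
from h import *
s=bot.sense();tip=s['ee_pos']+190*s['orientation'][:,2];print("tip",tip,s['wrist_force'])
im=bot.get_image("side");cv2.imwrite("pics/side24.png",cv2.resize(im[120:240,200:400,::-1],None,fx=4,fy=4,interpolation=cv2.INTER_CUBIC))
im=bot.get_image("scene");cv2.imwrite("pics/scene24.png",cv2.resize(im[120:230,270:410,::-1],None,fx=5,fy=5,interpolation=cv2.INTER_CUBIC))
E
```

```text
tip [381.112 113.232 117.649] [0.801 0.693 0.506]
```

View pics/side24.png

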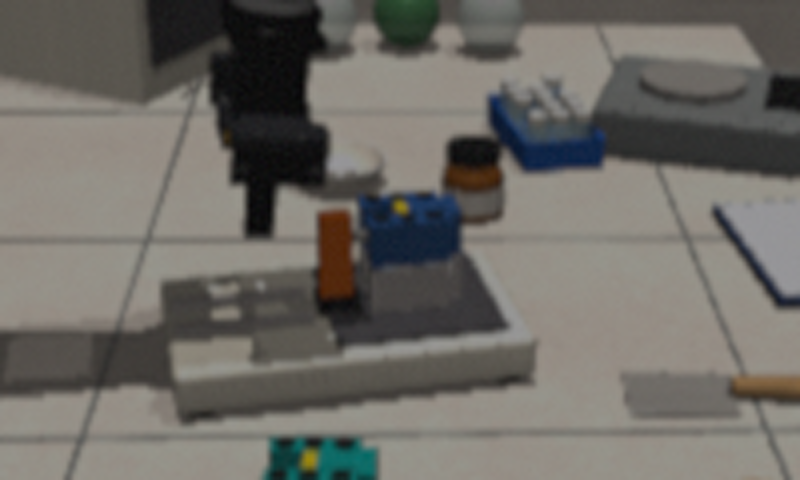

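View pics/scene24.png

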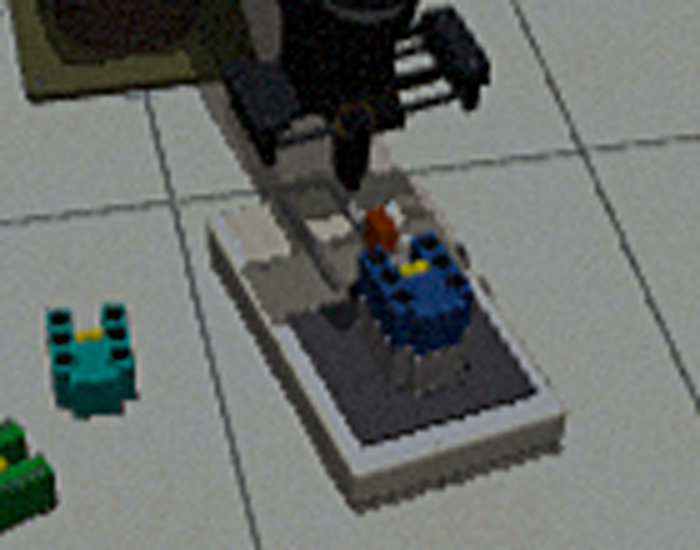

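Call:
apply_moves:
  delta_pos:
    - [0, 0, -1.5]
    - [0, 0, -3]
    - [0, 0, -3]
    - [0, 0, -2]
    - [0, 2, 0]
    - [0, 4, 0]
    - [0, 4, 0]
    - [0, 2, 0]
    - [0, 0, 0]
  twist: [0, 0, 0, 0, 0, 0, 0, 0, 0]
  grip: [1, 1, 1, 1, 1, 1, 1, 1, 1]

```text
time: 44.45
ee_pos: [537.8, 138.8, 403.7]
orientation: [[-0.195, 0.977, -0.09], [0.981, 0.196, 0.0], [0.018, -0.088, -0.996]]
wrist_force: [-0.1, 0.7, -0.1]
grip_width: 0.1
```

```bash
python3 - <<'E'
from h import *
snap('w25')
im=cv2.imread('pics/w25.png');crop(im,220,40,420,260,2.7,'pics/w25c.png')
E
```

```text
44.45 [537.77  138.768 403.672] toolx 101.25328532620757 tilt [-0.09   0.    -0.996] grip 0.08873703448170571 F [-0.07   0.709 -0.066] q [ 0.153 -0.064  1.845  0.014  1.45  -1.617]
```

View pics/w25c.png

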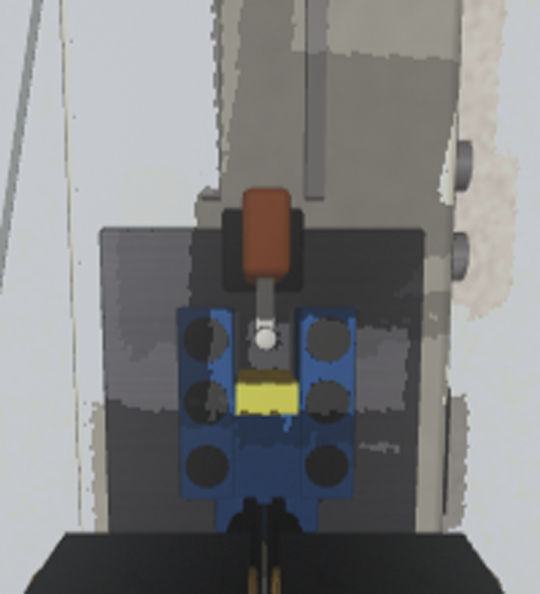

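```bash
python3 - <<'E'
from h import *
c=wc('w25')
k=lambda x,y:(220+x/2.7,40+y/2.7)
p=fit(c,[(70,70,0),(70,-70,0)],[k(99,230),k(424,229)],[500,139,-169],51)
b=fit(c,[(38,30,0),(38,-30,0),(12,11,0),(12,-11,0),(38,11,0),(38,-11,0),(-28,30,0),(-28,-30,0)],[k(178,311),k(355,310),k(235,384),k(299,384),k(232,309),k(300,309),k(181,496),k(354,496)],[500,139,-169],131)
X=np.array([np.cos(np.radians(-168.75)),np.sin(np.radians(-168.75))]);C=np.array([500.5,137.6])
t=ray(c,k(265,338),120);print("probe tip along x",(t[:2]-C)@X, t)
g=fit(c,[(14,8,0),(14,-8,0),(-14,8,0),(-14,-8,0)],[k(243,189),k(291,189),k(243,277),k(291,277)],[440,120,-169],131)
print("grip x",(g[:2]-C)@X,"vial",(b[:2]-C)@X)
E
```

```text
fit [ 501.291  138.039 -168.515] rms px 0.4744694106056308 
 [[-0.666  0.025]
 [ 0.676  0.019]]
fit [ 502.389  138.231 -168.51 ] rms px 0.9958223046962701 
 [[-0.894 -1.428]
 [ 0.809 -1.387]
 [-0.328  0.549]
 [ 0.235  0.388]
 [ 0.463 -0.791]
 [-0.061 -0.912]
 [-0.361  2.275]
 [ 0.154  1.682]]
probe tip along x 25.428769011019664 [475.6   132.437 120.   ]
fit [ 442.057  126.218 -168.735] rms px 0.17867126762772761 
 [[-0.298 -0.121]
 [ 0.291 -0.088]
 [-0.128  0.113]
 [ 0.137  0.108]]
grip x 59.54078628643109 vial -1.9758175801192723
```

```bash
python3 - <<'E'
from h import *
print(bot.sense()["wrist_force"],bot.sign_off())
E
```

```text
the job is handed in; nothing more can be done
[ 0.558  0.088 -0.109] None
```

The heating station is set up and handed in at about 44.5 s, inside the 72 s limit. No verdict was reported.

- **Spacer:** It sits on the plate with its groove towards the red mark, about 3 mm off centre by the wrist camera. After letting go I pressed it at 12–18 N. It had not moved when I checked after the vial block was stacked.
- **Vial block:** The larger blue block is stacked on the spacer, groove the same way, about 2 mm off centre. After letting go I pressed it at about 15 N.
- **Probe:** I pushed the carriage with closed fingers until the force rose from about 3 N to about 20 N at the stop. From above, the probe stands in the groove 25.4 mm from the plate's centre and the grip at 59.5 mm. The stated home values are 25 and 60 mm.
- **Release:** The gripper was clear of everything, with wrist force near 0.

**Not as planned:**
- The tool tilted by up to about 0.09 rad while carrying the vial block, and I could not correct it. I set the block down on its rear edge and let it settle flat on release, which it did.
- The wrist-camera fits showed a steady scale mismatch of 1–2%, so the offsets above are good to about 2–3 mm.
- I did not measure the bystanders again at the end. No move was planned near them.

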